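# Weigh the jam order on the counter balance

## Robot

A 7-joint arm with a two-finger parallel gripper is mounted at the origin on a cart in front of the work surface, level with it; the furniture and walls round the work are solid. World frame = base frame: x ahead of the robot, y to its left, z up, the work surface at z = 0. Lengths are in mm, angles in rad, forces in N, time in s.
With the tool pointing down it reaches from about 400 to 875 mm from the base axis. Payload 4.4 kg.
Tool frame: the origin (TCP) lies at the very end of the fingers, on their centre line; the grasp point (between the pads) lies 19 mm behind it; y points along the fingers, z is the direction in which the jaws open and shut, and the axes are right-handed (so a half turn about y gives the same grasp; the last joint's range is limited). The gripper opens to 85 mm and grips with 20 to 120 N. Pads are 22 mm wide; open, the fingers measure 114 mm over their backs; the gripper's body (76 mm by 85 mm) begins 54 mm behind the grasp point. The pads swing forward as they close: fully open they stand 13 mm farther back than shut.
Start: joints at [-1.195, 0.628, 0.038, 1.517, -0.027, 0.996, -0.02], TCP at [277.898, 587.614, 231.313] pointing down, gripper open.
Joint ranges: [-3.06, 3.06], [-0.37, 2.12], [-1.25, 1.32], [0.18, 2.47], [-1.1, 4.24], [0.23, 1.98], [-2.94, 2.94]. Speed limits (rad/s): [2.57, 2.57, 3.14, 3.14, 3.14, 3.14, 3.14].

## Interface

Orientations are given as [roll, pitch, yaw] about the fixed x, y, z axes, in that order (R = Rz(yaw) Ry(pitch) Rx(roll)).
In Python, from cell import ctrl, imaging, finish_job gives the robot as it stands.
- The arm moves only by the shell command python3 -m inch 'ROWS'. ROWS is JSON, one flat list of numbers, 7 for each row, row after row: the opening, from 0 (shut) to 1 (fully open), then the shift along the tool's x, y, z in cm, then the turn, a rotation vector about the tool's x, y, z in degrees. A call has 1 to 12 rows; each row is the pose to reach, as a shift and turn from the pose commanded when the call began, along the tool's axes at that moment; what a row does not reach only later rows make up. A row lasts 1/10 s, in which the tool goes at most 50 mm and 8.59 degrees, less where a joint would pass 70% of its speed; a pose out of reach is approached as far as the arm can. A call with a gripper value outside its range is refused whole. The fingers move at their own pace and stop on an object; the grip force is fixed at half the most. Time passes only in rows, so rows that repeat a pose let the fingers close. It gives the time, the measured TCP pose, the force and the opening at its end, in the units of the state.
- ctrl.read_state(): the state, without advancing time (a new reading comes with each control period).
- imaging.get_image(name): name is "scene" or "top"; returns a dict with "img" (400x640x3 uint8, red, green, blue), "fx", "fy", "cx", "cy" (pixels), "R" (3x3) and "t" (3): a world point X has camera coordinates R X + t. Camera axes: x right, y down, z forward; pixel columns grow to the right and rows downward; lengths in mm; the calibration is good to about 2 mm. A picture is of the moment at which its call begins. There is no depth.
- finish_job(): hands the job in, once; it reports no verdict.
The state is a dict: "clock": time; "qpos": joint angles; "qd": joint speeds; "tau": joint torques, N m; "eef_pos": TCP position; "tool_rot": TCP orientation; "force": force on the tool from outside, world axes, zero at the start; "torque": the same for the moment, N m; "width": finger opening in mm.
Only numpy, scipy, OpenCV 4.12 (cv2) and the standard library are available. Lean on these libraries where they do the work, as an engineer would, in place of code of your own. Each camera call takes 0.05 s, during which the arm holds its last target.

## Task

Weigh this order of jam jars on the counter balance: turn both wooden turn buttons on the weight case aside, lift the lid out by its grip and lay it flat on the counter, and put all the jam jars that stand along the front of the counter, right and left, side by side on its right-hand (goods) pan. Then add brass weights from the case to the left-hand pan until the beam floats level with the pointer at rest in the green band; weights that are not needed stay in the case or go back into it. Leave the price card at the front and the rolls behind the balance where they are.

Things in the scene. Friction and masses are not known exactly. Their poses are not given: they have to be found in the camera images.
- balance: cream-coloured counter balance with two square steel pans, fixed to the counter, its beam along its own y axis; origin on the counter under the middle of the beam, z up. The pans overhang it by 79 mm to the front; their centres lie 120 mm either side along y: weights pan at +y (on the robot's left), goods pan at -y (on the right). The index plate in the middle rises to 191 mm above the counter, 76 mm wide along y
- beam (a joint): tilt of the balance beam, rad. 0 is level; positive means the weights pan is high (the goods are heavier), negative that the goods pan is high. Stops at +0.16 and -0.16. Between the stops every 100 g of difference between the pans tilts it by 0.075 rad; it settles within about 1.5 s. The red pointer is inside the green band of the index plate while the beam is within 0.05 of level
- goods_pan_floor (a point): centre of the goods pan's floor (upper face), axes as the balance's. The floor is a 150 mm square inside a rim 18 mm high; a parallel linkage keeps the pan level wherever the load stands, and it rises and sinks by 19 mm at most from z = 122 mm, giving way under a light push
- weights_pan_floor (a point): centre of the weights pan's floor (upper face), otherwise the same as the goods pan
- weight_case: wooden weight case, 188 mm square and 98 mm high, fixed; origin under its centre, z up. Walls 18 mm thick round a 152 mm square inside; floor 10 mm above the origin, split by a low cross (16 mm high) into four compartments 72 mm apart, centres at x, y = +-36 mm, with one weight in each, in any order
- button_left (a joint): wooden turn button on top of the case's wall at the case's +y side, turning about its upright screw. At 0 it points across the wall and holds the lid down; turned about a quarter turn (1.25 rad or more) either way it lies along the wall and frees the lid. Stops at +-1.65; positive is counterclockwise from above; stays where it is left (friction 0.03 N m)
- button_left_top (a point): centre of that button's upper face, on the screw axis, 120 mm above the counter. The button is 50 mm long (along its y), 10 mm wide (along its x) and 20 mm high; pinch it across the 10 mm. The point's axes turn with it
- button_right (a joint): the same for the turn button on the case's -y side
- button_right_top (a point): centre of the upper face of that button, the same sizes
- case_lid: lid of the weight case, a 146 mm square wooden panel 10 mm thick, 220 g, let into the case's frame with 3 mm play all round, its top level with the walls; origin at the centre of its underside (87.5 mm above the counter when in the case). In its middle an upright wooden grip 80 mm long (along the lid's x), 14 mm thick and 30 mm high, its top 40 mm above the origin
- clear_counter (a point): a point on the counter in the middle of a clear stretch left of and nearer than the weight case, where the lid may be laid down (anywhere else that is clear will do too): clear from x = 0.34 to 0.53 m and y = 0.36 to 0.52 m. The counter's front edge is at x = 0.33 m, and the pastry rack stands beyond x = 0.54 m where y is over 0.40 m
- weight_500: brass weight of 500 g, a cylinder 50 mm across and 44 mm high with a round knob 19 mm across on a thin neck on top of it, 71 mm high in all; origin at the centre of its underside, z up. Lift it by the knob, whose thickest part is 62 mm above the origin
- weight_200a: brass weight of 200 g, a cylinder 38 mm across and 37 mm high with a round knob 19 mm across on a thin neck on top of it, 64 mm high in all; origin at the centre of its underside, z up. Lift it by the knob, whose thickest part is 55 mm above the origin
- weight_200b: brass weight of 200 g, a cylinder 38 mm across and 37 mm high with a round knob 19 mm across on a thin neck on top of it, 64 mm high in all; origin at the centre of its underside, z up. Lift it by the knob, whose thickest part is 55 mm above the origin (the twin of the other 200 g weight)
- weight_100: brass weight of 100 g, a cylinder 30 mm across and 30 mm high with a round knob 19 mm across on a thin neck on top of it, 57 mm high in all; origin at the centre of its underside, z up. Lift it by the knob, whose thickest part is 48 mm above the origin
- jar_a: jam jar of this order, near the front of the counter on the right or left: red jam, straw-coloured lid, 59 mm across, 66 mm high, about 230 g (each 200 to 260 g); origin at the centre of its underside, z up. It may be absent (orders are of two to four jars)
- jar_b: jam jar of this order, near the front of the counter on the right or left: orange jam, grey lid, 59 mm across, 66 mm high, about 230 g (each 200 to 260 g); origin at the centre of its underside, z up. It may be absent (orders are of two to four jars)
- jar_c: jam jar of this order, near the front of the counter on the right or left: purple jam, straw-coloured lid, 59 mm across, 66 mm high, about 230 g (each 200 to 260 g); origin at the centre of its underside, z up. It may be absent (orders are of two to four jars)
- jar_d: jam jar of this order, near the front of the counter on the right or left: red jam, straw-coloured lid, 59 mm across, 66 mm high, about 230 g (each 200 to 260 g); origin at the centre of its underside, z up. It may be absent (orders are of two to four jars)
- loaf_card: black price card on a wooden foot at the front of the counter, 36x75x65 mm, origin under its middle: a bystander, to be left where it is
- kaiser_1: kaiser roll behind the balance, about 100 mm: a bystander, to be left where it is
- kaiser_2: second kaiser roll behind the balance, about 105 mm: a bystander, to be left where it is
Things that resemble listed ones, but are neither listed nor needed, are in the scene too. What is shaped like the jar_a but blue is not meant.

How it is judged (in metres and radians):
On the way, in this order (a step that is already met when the one before it is completed fails the run):
1. both turn buttons are turned aside (1.2 rad or more from straight across) ((value of joint button_left above 1.2 rad or value of joint button_left below -1.2 rad) and (value of joint button_right above 1.2 rad or value of joint button_right below -1.2 rad)), for 0.2 s.
2. the lid is out of the case and lies flat on the counter (height (world z) of case_lid between -0.006 and 0.006 m and angle between case_lid's own z axis and vertical below 0.06 rad and linear speed of case_lid below 0.02 m/s), for 0.2 s.
At the end, for the whole second after the job is handed in: The lid lies flat on the counter (underside within 6 mm of it); every jar of the order is on the goods pan itself, not on another jar; every weight is either on the weights pan or in the case; the beam is at rest within 0.05 rad of level; all is at rest (all of step 2 and x of jar_a in the frame of goods_pan_floor between -0.075 and 0.075 m and y of jar_a in the frame of goods_pan_floor between -0.075 and 0.075 m and z of jar_a in the frame of goods_pan_floor between -0.012 and 0.05 m and x of jar_b in the frame of goods_pan_floor between -0.075 and 0.075 m and y of jar_b in the frame of goods_pan_floor between -0.075 and 0.075 m and z of jar_b in the frame of goods_pan_floor between -0.012 and 0.05 m and x of jar_c in the frame of goods_pan_floor between -0.075 and 0.075 m and y of jar_c in the frame of goods_pan_floor between -0.075 and 0.075 m and z of jar_c in the frame of goods_pan_floor between -0.012 and 0.05 m and x of jar_d in the frame of goods_pan_floor between -0.075 and 0.075 m and y of jar_d in the frame of goods_pan_floor between -0.075 and 0.075 m and z of jar_d in the frame of goods_pan_floor between -0.012 and 0.05 m and ((x of weight_500 in the frame of weights_pan_floor between -0.075 and 0.075 m and y of weight_500 in the frame of weights_pan_floor between -0.075 and 0.075 m and z of weight_500 in the frame of weights_pan_floor between -0.012 and 0.04 m) or (x of weight_500 in the frame of weight_case between -0.076 and 0.076 m and y of weight_500 in the frame of weight_case between -0.076 and 0.076 m and z of weight_500 in the frame of weight_case between 0 and 0.06 m)) and ((x of weight_200a in the frame of weights_pan_floor between -0.075 and 0.075 m and y of weight_200a in the frame of weights_pan_floor between -0.075 and 0.075 m and z of weight_200a in the frame of weights_pan_floor between -0.012 and 0.04 m) or (x of weight_200a in the frame of weight_case between -0.076 and 0.076 m and y of weight_200a in the frame of weight_case between -0.076 and 0.076 m and z of weight_200a in the frame of weight_case between 0 and 0.06 m)) and ((x of weight_200b in the frame of weights_pan_floor between -0.075 and 0.075 m and y of weight_200b in the frame of weights_pan_floor between -0.075 and 0.075 m and z of weight_200b in the frame of weights_pan_floor between -0.012 and 0.04 m) or (x of weight_200b in the frame of weight_case between -0.076 and 0.076 m and y of weight_200b in the frame of weight_case between -0.076 and 0.076 m and z of weight_200b in the frame of weight_case between 0 and 0.06 m)) and ((x of weight_100 in the frame of weights_pan_floor between -0.075 and 0.075 m and y of weight_100 in the frame of weights_pan_floor between -0.075 and 0.075 m and z of weight_100 in the frame of weights_pan_floor between -0.012 and 0.04 m) or (x of weight_100 in the frame of weight_case between -0.076 and 0.076 m and y of weight_100 in the frame of weight_case between -0.076 and 0.076 m and z of weight_100 in the frame of weight_case between 0 and 0.06 m)) and value of joint beam between -0.05 and 0.05 rad and velocity of joint beam between -0.05 and 0.05 rad/s and linear speed of each of jar_a, jar_b, jar_c, jar_d, weight_500, weight_200a, weight_200b, weight_100 below 0.02 m/s); the robot touches nothing.
It fails at once if the front price card or a roll behind the balance is moved by more than 3 cm (distance of any of loaf_card, kaiser_1, kaiser_2 from where it was at the start of the episode above 0.03 m).
Of jar_a, jar_b, jar_c, jar_d only 2 to 4 are there at a start; the rules pass over those that are not, and their reading is None.
At some moment in a run one of jar_a, jar_b, jar_c, jar_d may be knocked a few centimetres aside while the robot is not near it.
Once in a run the grip may slacken for a moment while it holds something.
It also fails if it takes over 210 s, if anything falls off the work surface, if the arm or the gripper's body presses on something with over 40 N, if the wrist force passes 120 N, or if a joint passes its speed limit or range.

## Working session

There is one attempt and no reset: what is moved stays moved. The work goes in short steps, Python scripts to look and compute and a shell command to move; the robot and the scene stay as the last step left them, time stands still between calls to the robot, and variables do not carry over. Pictures are saved under pics/ and viewed, and the job is handed in when it is done.

```bash
ls; mkdir -p pics
python3 - <<'E'
from cell import ctrl, imaging
import cv2
print(ctrl.read_state())
for n in("scene","top"):
    d=imaging.get_image(n); cv2.imwrite(f"pics/{n}0.png",d["img"][:,:,::-1])
    print(n,{k:d[k] for k in d if k!="img"})
E
```

```text
pics
{'clock': 0.0, 'qpos': array([-1.19482837,  0.62933193,  0.03845605,  1.518359  , -0.02700334,
        0.99631787, -0.02002015]), 'qd': array([ 2.30229655e-03, -1.54869803e-03, -3.23729991e-05, -7.93235150e-04,
       -6.66969967e-04, -4.31064949e-04,  2.54198262e-04]), 'tau': array([ 4.33907035e-04, -5.63400328e+01,  1.22641202e+00, -1.93443167e+01,
        1.09209248e-02,  1.06598792e-02, -2.05241639e-05]), 'eef_pos': array([277.61276388, 587.0420465 , 230.40144121]), 'tool_rot': array([-1.57269384e+00, -2.98115869e-05, -4.41801097e-01]), 'force': array([-0.32256424,  0.37745274,  0.53239032]), 'torque': array([0.00900013, 0.06309669, 0.0233459 ]), 'width': 85.50518988684705}
scene {'fx': 472.0466274282843, 'fy': 472.0466274282843, 'cx': 315.3716338205777, 'cy': 203.24817069798294, 'R': array([[-0.86025793, -0.50973109,  0.01142424],
       [-0.32608066,  0.5328152 , -0.78088371],
       [ 0.3919537 , -0.67548662, -0.62457195]]), 't': array([ 542.78057303,  251.48997181, 1218.19121546])}
top {'fx': 453.97565118924905, 'fy': 453.97565118924905, 'cx': 322.07944388785387, 'cy': 194.79915269270515, 'R': array([[ 0.05730681, -0.99833787,  0.00611819],
       [-0.97149077, -0.05717574, -0.2300796 ],
       [ 0.23004699,  0.00724136, -0.97315258]]), 't': array([   3.37233551,  571.09152499, 1343.99270324])}
```

View pics/scene0.png

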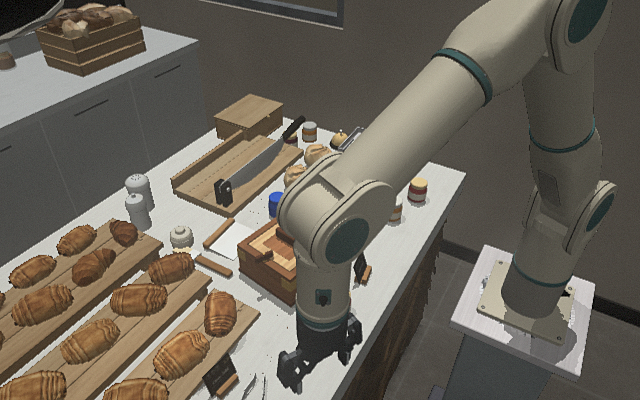

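View pics/top0.png

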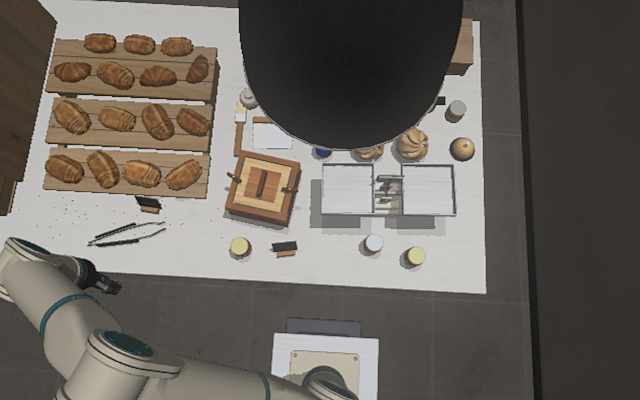

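The top view shows the case at about (262,187), the pans at (347,190) and (428,190), the card at (285,247), and three jar lids at (240,247), (373,243) and (416,256). The arm hides the case in the scene view.

```bash
cat > h.py <<'E'
import numpy as np, cv2
from cell import ctrl, imaging
def shot(name,fn=None,crop=None,k=1):
    d=imaging.get_image(name); im=d["img"][:,:,::-1].copy()
    if fn:
        c=im if crop is None else im[crop[1]:crop[3],crop[0]:crop[2]]
        cv2.imwrite("pics/"+fn,cv2.resize(c,None,fx=k,fy=k,interpolation=cv2.INTER_CUBIC))
    d["bgr"]=im; return d
def ray(d,u,v,z):
    R=d["R"];C=-R.T@d["t"]; r=R.T@np.array([(u-d["cx"])/d["fx"],(v-d["cy"])/d["fy"],1])
    return C+r*(z-C[2])/r[2]
def proj(d,X):
    p=d["R"]@np.array(X,float)+d["t"]; return np.array([d["fx"]*p[0]/p[2]+d["cx"],d["fy"]*p[1]/p[2]+d["cy"]])
def st():
    s=ctrl.read_state(); print("t",round(s["clock"],2),"tcp",s["eef_pos"].round(1),"rot",s["tool_rot"].round(3),"F",s["force"].round(1),"w",round(s["width"],1),"q",s["qpos"].round(2)); return s
def go(x,y,z,yaw=None):
    """print shift (cm, tool axes) and turn about tool y (deg) from measured pose"""
    from scipy.spatial.transform import Rotation as Ro
    s=st(); M=Ro.from_euler("xyz",s["tool_rot"])
    sh=M.inv().apply(np.array([x,y,z])-s["eef_pos"])/10
    out=sh.round(2).tolist()
    tv=[0,0,0]
    if yaw is not None:
        T=Ro.from_euler("xyz",[-np.pi/2,0,yaw]); tv=np.degrees((M.inv()*T).as_rotvec()).round(2).tolist()
    print("shift",out,"turn",tv)
E
python3 - <<'E'
from h import *
d=shot("top","a1.png",(200,130,480,280),2.8)
for nm,u,v,z in [("case tl",241,152,98),("case tr",300,162,98),("case br",288,222,98),("case bl",227,213,98),("jarL",240,247,66),("jarM",373,243,66),("jarR",416,256,66),("card",285,247,60),("pan1",347,190,140),("pan2",428,190,140),("tong",125,235,5),("tongR",163,225,5)]:
    print(nm,ray(d,u,v,z).round(0))
for p in [(340,360,0),(530,360,0),(530,520,0),(340,520,0)]: print(proj(d,p).round())
E
```

```text
case tl [684. 295.  98.]
case tr [662. 110.  98.]
case br [473. 133.  98.]
case bl [490. 318.  98.]
jarL [394. 275.  66.]
jarM [ 429. -126.   66.]
jarR [ 397. -257.   66.]
card [402. 140.  60.]
pan1 [571. -37. 140.]
pan2 [ 585. -275.  140.]
tong [417. 653.   5.]
tongR [456. 538.   5.]
[215. 265.]
[221. 206.]
[172. 203.]
[164. 262.]
```

View pics/a1.png

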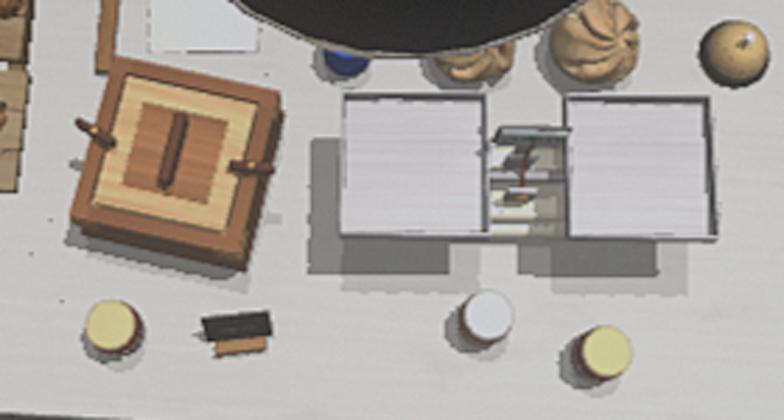

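Run:
```python
from h import *
d=shot("top","a2.png",(218,140,308,232),6.5)
im=d["bgr"]; hsv=cv2.cvtColor(im,cv2.COLOR_BGR2HSV)
for p in [(250,165),(262,182),(235,215),(289,190),(270,165)]: print(p,im[p[1],p[0]],hsv[p[1],p[0]])
```

```text
(250, 165) [136 182 203] [ 21  84 203]
(262, 182) [ 64  77 107] [  9 102 107]
(235, 215) [85 89 95] [12 27 95]
(289, 190) [63 78 93] [15 82 93]
(270, 165) [129 171 202] [ 17  92 202]
```

View pics/a2.png

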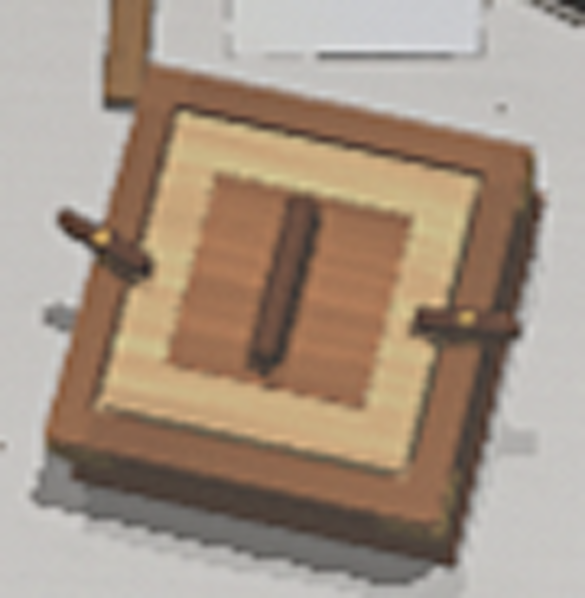

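Run:
```python
from h import *
d=shot("top")
P=lambda u,v,z: ray(d,u/6.5+218,v/6.5+140,z)[:2]
print("case");c=[P(*q,98) for q in [(150,68),(533,150),(440,525),(50,437)]]
for a in c: print(a.round(1))
cc=np.mean(c,0);print("cen",cc, [np.degrees(np.arctan2(*(c[i]-c[j])[::-1])).round(1) for i,j in [(0,3),(1,2)]],[np.degrees(np.arctan2(*(c[i]-c[j])[::-1])).round(1)-90 for i,j in [(0,1),(3,2)]])
l=[P(*q,97.5) for q in [(175,108),(482,180),(404,472),(98,404)]]
print("lid",np.mean(l,0),[np.linalg.norm(l[i]-l[i-1]).round(1) for i in range(4)],np.degrees(np.arctan2(*(l[0]-l[3])[::-1])),np.degrees(np.arctan2(*(l[1]-l[2])[::-1])))
g=[P(*q,127.5) for q in [(305,203),(264,352)]]; print("grip",np.mean(g,0),np.linalg.norm(g[0]-g[1]),np.degrees(np.arctan2(*(g[0]-g[1])[::-1])))
for nm,s,a,b in [("L",(101,238),(62,220),(148,272)),("R",(468,317),(415,320),(518,326))]:
    A=P(*a,120);B=P(*b,120); print(nm,"screw",P(*s,121).round(1),"mid",((A+B)/2).round(1),"len",np.linalg.norm(A-B).round(1),"ang",(np.degrees(np.arctan2(*(A-B)[::-1]))-90).round(1))
```

```text
case
[688.9 295.4]
[658.9 110.1]
[476.3 140.4]
[507.  323.9]
cen [582.80732521 217.45784984] [np.float64(-8.9), np.float64(-9.4)] [np.float64(-9.200000000000003), np.float64(-9.5)]
lid [584.23989883 219.3218618 ] [np.float64(147.4), np.float64(150.9), np.float64(144.9), np.float64(146.4)] -8.503474371325249 -10.260067142286433
grip [582.2521246  217.89336835] 72.73445748614695 -9.952679990696273
L screw [597.5 305.3] mid [594.1 303.3] len 47.9 ang -28.1
R screw [569.9 133. ] mid [567.3 133.5] len 47.5 ang -0.1
```

```bash
python3 -c "
from h import *
go(597.3,304,170,np.radians(-118))"
```

```text
t 0.25 tcp [277.8 587.4 230.9] rot [-1.572 -0.    -0.442] F [-0.   0.8  0.7] w 85.7 q [-1.19  0.63  0.04  1.52 -0.03  1.   -0.02]
shift [41.0, 6.1, -11.95] turn [0.04, 92.68, 0.04]
```

```bash
python3 -m inch '[0.6,41,6,-12,0,92.7,0, 0.5,41,6,-12,0,92.7,0, 0.5,41,6,-12,0,92.7,0, 0.5,41,6,-12,0,92.7,0, 0.5,41,6,-12,0,92.7,0, 0.5,41,6,-12,0,92.7,0, 0.5,41,6,-12,0,92.7,0, 0.5,41,6,-12,0,92.7,0, 0.5,41,6,-12,0,92.7,0, 0.5,41,6,-12,0,92.7,0, 0.5,41,6,-12,0,92.7,0, 0.5,41,6,-12,0,92.7,0]'; python3 -c "
from h import *
go(597.3,304,104,np.radians(-118))"
```

```text
clock: 1.45
eef_pos: [597.1, 303.7, 170.8]
tool_rot: [-1.571, -0.001, -2.06]
force: [-0.0, -0.3, 0.4]
width: 42.4
t 1.45 tcp [597.1 303.7 170.8] rot [-1.571e+00 -1.000e-03 -2.060e+00] F [-0.  -0.3  0.4] w 42.4 q [-0.76  0.76  0.45  1.52 -0.38  0.94 -0.68]
shift [-0.04, 6.68, 0.0] turn [0.01, -0.05, 0.05]
```

```bash
python3 -m inch '[0.5,0,3.5,0,0,0,0, 0.5,0,6.6,0,0,0,0, 0.5,0,6.6,0,0,0,0]'; python3 -c "
from h import *
shot('scene','b1.png');shot('top','b2.png',(200,100,480,300),2.8)"
```

```text
clock: 1.75
eef_pos: [593.5, 303.3, 101.1]
tool_rot: [-1.577, -0.007, -2.056]
force: [-0.4, -0.9, -0.1]
width: 42.6
```

View pics/b1.png

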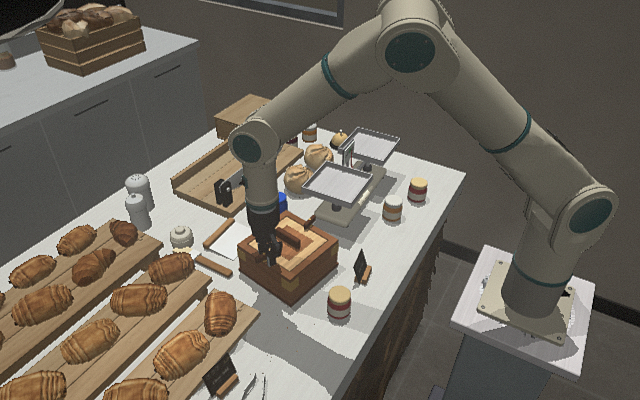

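View pics/b2.png

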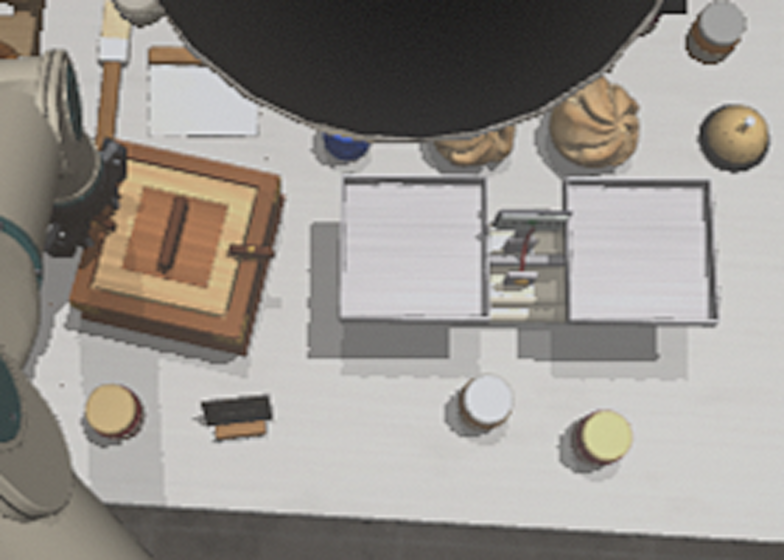

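The gripper straddles the left button in the scene view, near (268,250). The order is three jars: red at (340,303), grey-lidded at (393,207) and red at (418,188).

```bash
python3 -c "
from h import *
go(597.3,304,103,np.radians(-118))"; python3 -m inch '[0,0,0,0,0,0,0, 0,0,0,0,0,0,0, 0,0,0,0,0,0,0, 0,0,0,0,0,0,0, 0,0,0,0,0,0,0]'
```

```text
t 1.85 tcp [597.1 304.  105.5] rot [-1.571 -0.    -2.058] F [1.  0.1 0.9] w 42.8 q [-0.74  0.84  0.41  1.57 -0.42  0.82 -0.65]
shift [-0.01, 0.25, 0.02] turn [0.02, 0.1, 0.02]
clock: 2.35
eef_pos: [599.2, 303.7, 107.5]
tool_rot: [-1.568, 0.003, -2.06]
force: [0.8, -1.2, 6.6]
width: 8.0
```

```bash
python3 -m inch '[0,0,0,0,0,0,0, 0,0,0,0,0,0,0]'; python3 -c "
from h import *
st();shot('scene','b3.png',(180,180,380,330),4)"
```

```text
clock: 2.55
eef_pos: [599.2, 303.7, 107.4]
tool_rot: [-1.568, 0.003, -2.06]
force: [1.7, -1.4, 7.1]
width: 8.1
t 2.55 tcp [599.2 303.7 107.4] rot [-1.568  0.003 -2.06 ] F [ 1.7 -1.4  7.1] w 8.1 q [-0.74  0.84  0.42  1.57 -0.42  0.82 -0.65]
```

View pics/b3.png

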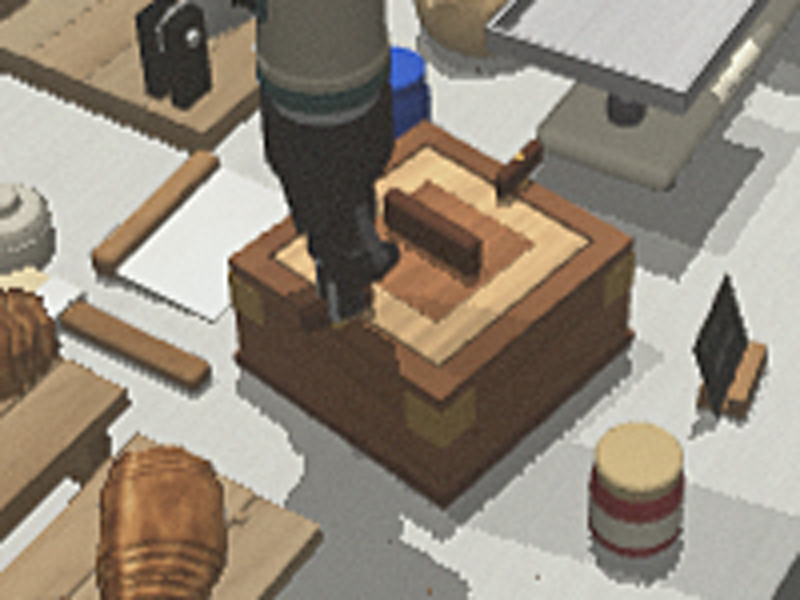

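```bash
python3 -m inch '[0,0,0,0,0,8,0, 0,0,0,0,0,16,0, 0,0,0,0,0,24,0, 0,0,0,0,0,32,0, 0,0,0,0,0,40,0, 0,0,0,0,0,48,0, 0,0,0,0,0,56,0, 0,0,0,0,0,64,0, 0,0,0,0,0,67,0, 0,0,0,0,0,67,0]'; python3 -m inch '[0.4,0,0,0,0,0,0, 0.5,0,0,0,0,0,0, 0.5,0,0,0,0,0,0, 0.5,0,-5,0,0,0,0, 0.5,0,-8,0,0,0,0, 0.5,0,-8,0,0,0,0, 0.5,0,-8,0,0,0,0]';python3 -c "
from h import *
shot('scene','b4.png',(180,180,380,330),4)
go(569.6,133.5,175,np.radians(-90))"
```

```text
clock: 3.6
eef_pos: [597.7, 306.6, 107.4]
tool_rot: [-1.575, 0.001, 3.055]
force: [-1.3, 2.9, 8.6]
width: 7.9
clock: 4.3
eef_pos: [597.2, 303.8, 185.6]
tool_rot: [-1.571, 0.0, 3.054]
force: [0.5, -1.1, -0.7]
width: 42.5
t 4.35 tcp [596.5 303.8 184.5] rot [-1.571e+00 -2.000e-03  3.054e+00] F [-0.6 -0.6 -0.8] w 42.7 q [-0.92  0.83  0.78  1.52 -0.64  1.06 -1.64]
shift [1.19, 0.95, 17.19] turn [0.07, -95.02, 0.08]
```

View pics/b4.png

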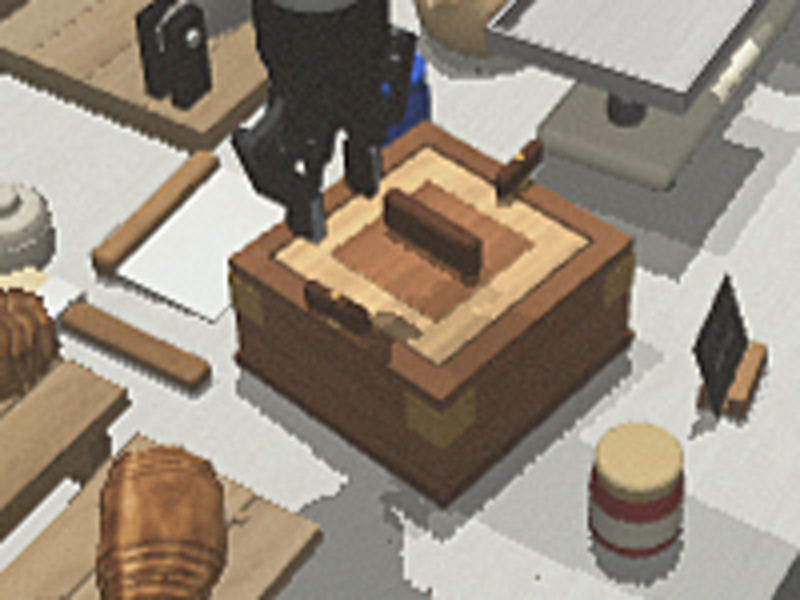

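The left button now lies along its wall, at (340,305) in the crop. Next is the right one.

```bash
python3 -m inch '[0.5,1.2,0,17.2,0,-95,0, 0.5,1.2,0,17.2,0,-95,0, 0.5,1.2,0,17.2,0,-95,0, 0.5,1.2,0,17.2,0,-95,0, 0.5,1.2,0,17.2,0,-95,0, 0.5,1.2,0,17.2,0,-95,0, 0.5,1.2,0,17.2,0,-95,0, 0.5,1.2,0,17.2,0,-95,0, 0.5,1.2,0,17.2,0,-95,0, 0.5,1.2,0,17.2,0,-95,0, 0.5,1.2,0,17.2,0,-95,0, 0.5,1.2,0,17.2,0,-95,0]'; python3 -c "
from h import *
go(569.6,133.5,105,np.radians(-90))"
```

```text
clock: 5.55
eef_pos: [569.1, 133.4, 183.9]
tool_rot: [-1.574, 0.0, -1.57]
force: [-0.6, -0.2, 0.0]
width: 42.9
t 5.55 tcp [569.1 133.4 183.9] rot [-1.574  0.    -1.57 ] F [-0.6 -0.2  0. ] w 42.9 q [-0.48  0.61  0.31  1.76 -0.25  0.81 -0.04]
shift [-0.01, 7.89, 0.07] turn [0.17, 0.03, -0.01]
```

```bash
python3 -m inch '[0.5,0,4,0,0,0,0, 0.5,0,7.8,0,0,0,0, 0.5,0,7.8,0,0,0,0, 0.5,0,7.8,0,0,0,0, 0,0,7.8,0,0,0,0, 0,0,7.8,0,0,0,0, 0,0,7.8,0,0,0,0, 0,0,7.8,0,0,0,0, 0,0,7.8,0,0,0,0]'; python3 -m inch '[0,0,0,0,0,-8,0, 0,0,0,0,0,-16,0, 0,0,0,0,0,-24,0, 0,0,0,0,0,-32,0, 0,0,0,0,0,-40,0, 0,0,0,0,0,-48,0, 0,0,0,0,0,-56,0, 0,0,0,0,0,-64,0, 0,0,0,0,0,-72,0, 0,0,0,0,0,-76,0,0,0,0,0,0,-76,0]'; python3 -m inch '[0.4,0,0,0,0,0,0, 0.5,0,0,0,0,0,0, 0.5,0,0,0,0,0,0, 0.5,0,-5,0,0,0,0, 0.5,0,-8,0,0,0,0, 0.5,0,-8,0,0,0,0, 0.5,0,-8,0,0,0,0]';python3 -c "
from h import *
shot('scene','b5.png',(180,180,380,330),4)
shot('top','b6.png',(200,130,360,280),5)
go(583,218,180,np.radians(-9.3))"
```

```text
clock: 6.45
eef_pos: [571.7, 133.9, 109.2]
tool_rot: [-1.567, 0.001, -1.571]
force: [0.4, -0.2, 7.1]
width: 8.1
clock: 7.55
eef_pos: [572.5, 134.5, 109.2]
tool_rot: [-1.567, -0.004, -0.244]
force: [2.3, 1.6, 6.2]
width: 7.9
clock: 8.25
eef_pos: [570.2, 133.4, 187.7]
tool_rot: [-1.571, -0.001, -0.245]
force: [1.0, -0.0, -0.5]
width: 42.8
t 8.35 tcp [569.2 133.1 186.2] rot [-1.572  0.002 -0.245] F [-1.3 -0.  -0.3] w 42.8 q [-0.2   0.59 -0.12  1.75  0.09  0.81  0.96]
shift [-0.72, 0.61, 8.57] turn [0.07, -4.73, -0.13]
```

View pics/b5.png

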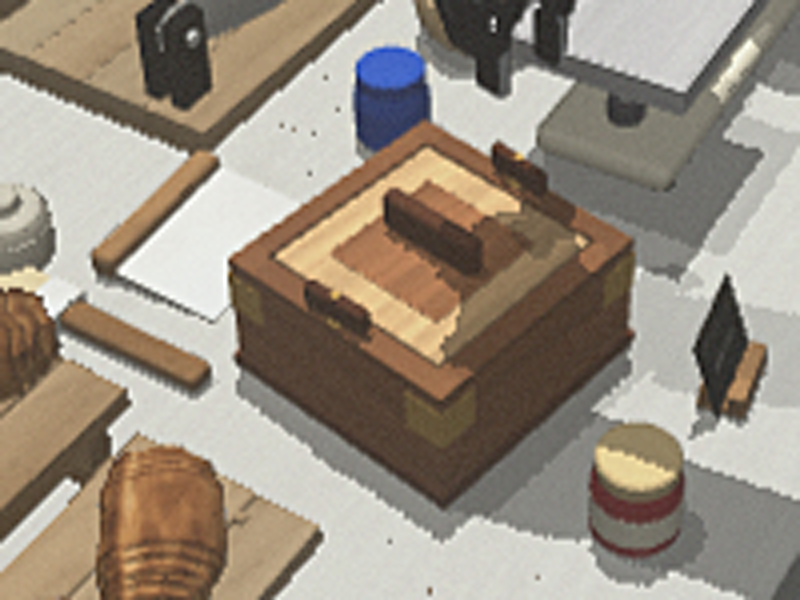

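View pics/b6.png

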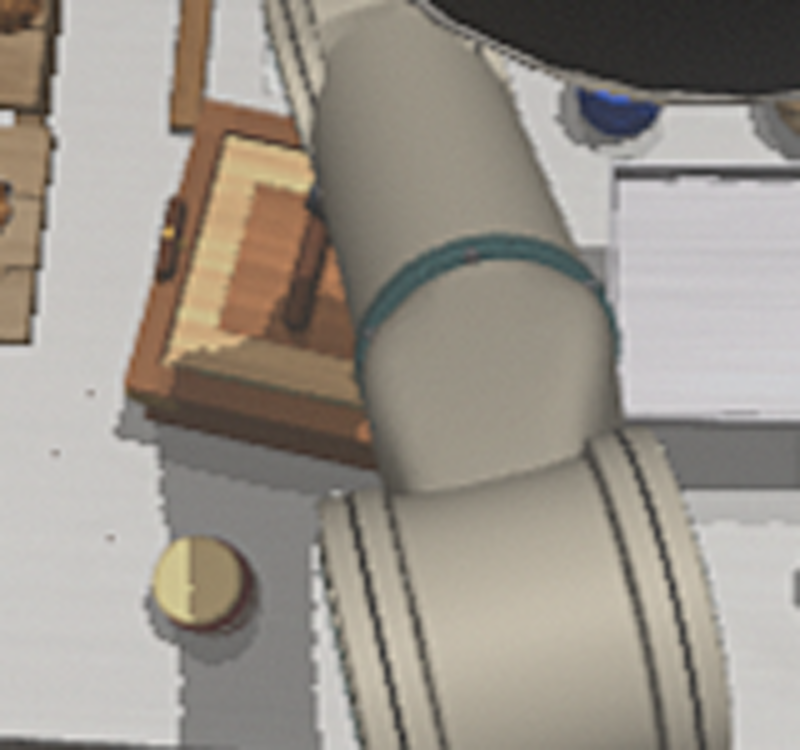

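Both buttons lie along their walls. Now the lid.

```bash
python3 -m inch '[0.5,-0.7,0,8.6,0,-4.7,0, 0.5,-0.7,0,8.6,0,-4.7,0, 0.5,-0.7,0,8.6,0,-4.7,0, 0.5,-0.7,4,8.6,0,-4.7,0, 0.5,-0.7,8.2,8.6,0,-4.7,0, 0.5,-0.7,8.2,8.6,0,-4.7,0, 0.5,-0.7,8.2,8.6,0,-4.7,0]'; python3 -c "
from h import *
shot('scene','b7.png',(180,180,380,330),4)
go(583,218,104,np.radians(-9.3))"
```

```text
clock: 9.05
eef_pos: [583.4, 218.0, 104.4]
tool_rot: [-1.573, 0.003, -0.163]
force: [0.8, 0.3, -1.1]
width: 42.6
t 9.1 tcp [584.8 218.7 106. ] rot [-1.571 -0.    -0.163] F [-0.2  0.1  0.3] w 42.9 q [-0.33  0.74 -0.12  1.7   0.13  0.71  0.89]
shift [-0.16, 0.2, -0.1] turn [-0.01, -0.03, 0.02]
```

View pics/b7.png

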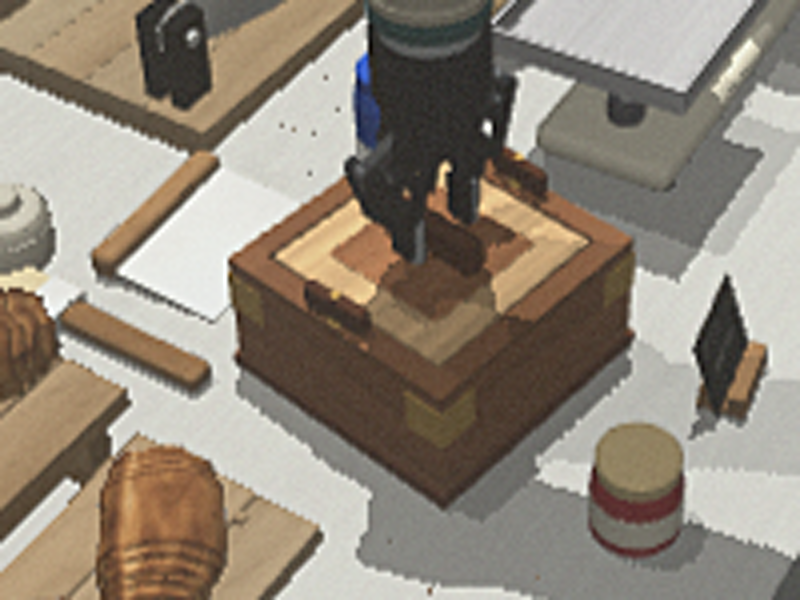

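Fingers straddle the grip centrally. Close and lift.

```bash
python3 -m inch '[0,0,0,0,0,0,0, 0,0,0,0,0,0,0, 0,0,0,0,0,0,0, 0,0,0,0,0,0,0, 0,0,0,0,0,0,0, 0,0,0,0,0,0,0]'; python3 -m inch '[0,0,-1.5,0,0,0,0, 0,0,-3,0,0,0,0, 0,0,-5,0,0,0,0, 0,0,-7,0,0,0,0, 0,0,-7,0,0,0,0]'; python3 -c "
from h import *
shot('scene','b8.png',(180,180,380,330),4)
go(435,440,180,0)"
```

```text
clock: 9.7
eef_pos: [585.6, 219.3, 107.5]
tool_rot: [-1.569, -0.003, -0.163]
force: [-0.7, 0.4, 6.7]
width: 12.6
clock: 10.2
eef_pos: [586.4, 219.6, 179.3]
tool_rot: [-1.567, -0.006, -0.163]
force: [0.4, 0.3, -2.2]
width: 12.6
t 10.25 tcp [585.4 219.1 177.4] rot [-1.569 -0.003 -0.163] F [-1.1 -0.3 -2.4] w 12.5 q [-0.32  0.65 -0.13  1.65  0.11  0.85  0.91]
shift [-18.42, -0.28, 19.36] turn [-0.1, -9.32, 0.21]
```

View pics/b8.png

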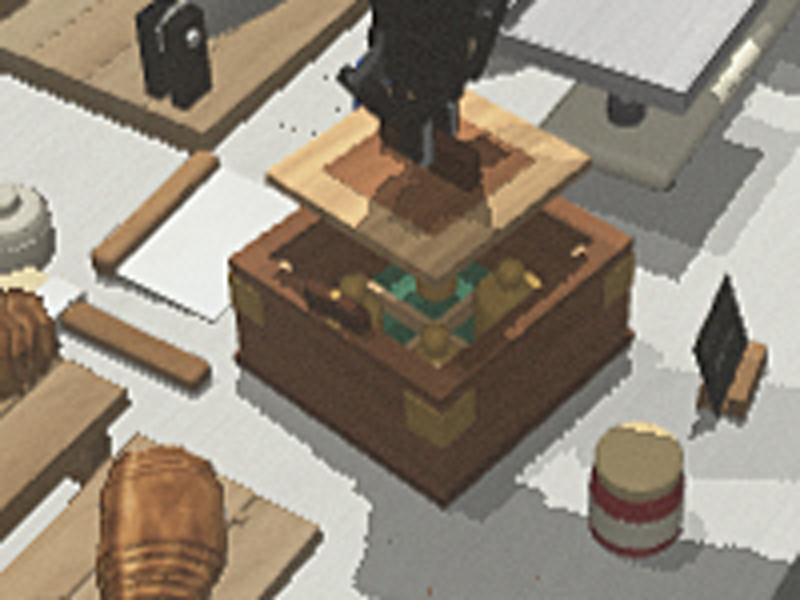

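```bash
python3 -m inch '[0,-2,0,2,0,-1,0, 0,-4,0,4.2,0,-2,0, 0,-6,0,6.3,0,-3,0, 0,-8,0,8.4,0,-4,0, 0,-10,0,10.5,0,-5,0, 0,-12,0,12.6,0,-6,0, 0,-14,0,14.7,0,-7,0, 0,-16,0,16.8,0,-8,0, 0,-18,0,19,0,-9,0, 0,-18.4,0,19.4,0,-9.3,0, 0,-18.4,0,19.4,0,-9.3,0]'; python3 -c "
from h import *
shot('scene','b9.png',(150,180,450,400),2.6)
go(435,440,22,0)"
```

```text
clock: 11.35
eef_pos: [432.4, 440.6, 174.4]
tool_rot: [-1.572, 0.002, 0.003]
force: [-0.1, 0.5, -1.6]
width: 12.8
t 11.4 tcp [433.9 439.  174.5] rot [-1.573e+00  1.000e-03  0.000e+00] F [ 0.3 -1.3 -1.9] w 12.7 q [-0.74  0.65 -0.16  1.67  0.13  0.84  0.62]
shift [0.12, 15.25, 0.12] turn [0.11, 0.01, -0.04]
```

View pics/b9.png

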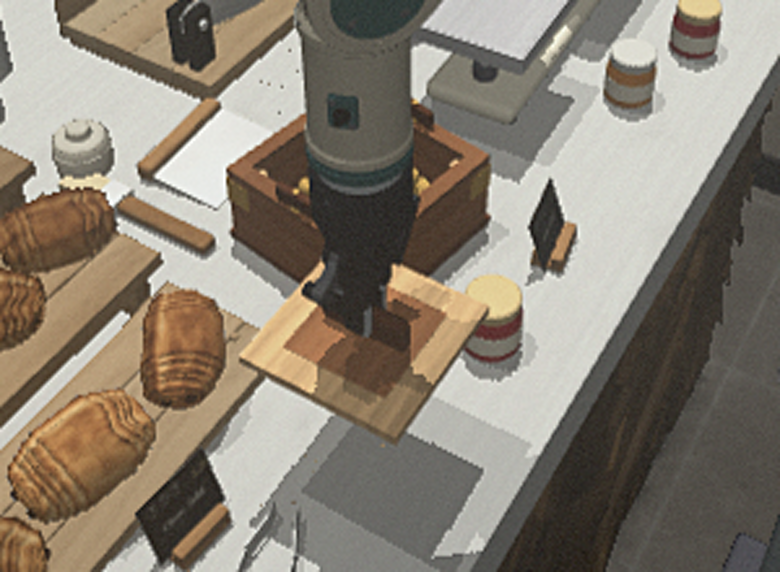

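```bash
python3 -m inch '[0,0,3,0,0,0,0, 0,0,6,0,0,0,0, 0,0,9,0,0,0,0, 0,0,12,0,0,0,0, 0,0,14,0,0,0,0, 0,0,14.6,0,0,0,0, 0,0,15,0,0,0,0, 0,0,15,0,0,0,0, 0,0,15,0,0,0,0]';  python3 -m inch '[0,0,0.3,0,0,0,0, 0,0,0.4,0,0,0,0,0,0,0.4,0,0,0,0]'
```

```text
clock: 12.3
eef_pos: [435.0, 440.3, 26.5]
tool_rot: [-1.569, -0.001, -0.001]
force: [-0.3, 1.3, -1.4]
width: 12.5
clock: 12.6
eef_pos: [434.1, 439.9, 21.5]
tool_rot: [-1.571, -0.0, -0.0]
force: [-0.6, -0.8, -3.2]
width: 12.9
```

```bash
python3 -m inch '[0,0,0.2,0,0,0,0, 0,0,0.3,0,0,0,0,0,0,0.3,0,0,0,0]'; python3 -c "
from h import *
st();shot('scene','c1.png',(150,180,450,400),2.6)"
```

```text
clock: 12.9
eef_pos: [434.2, 440.2, 20.1]
tool_rot: [-1.57, -0.001, -0.0]
force: [-2.5, -2.9, 12.0]
width: 12.8
t 12.9 tcp [434.2 440.2  20.1] rot [-1.57e+00 -1.00e-03 -0.00e+00] F [-2.5 -2.9 12. ] w 12.8 q [-0.77  0.86 -0.12  1.75  0.18  0.54  0.58]
```

View pics/c1.png

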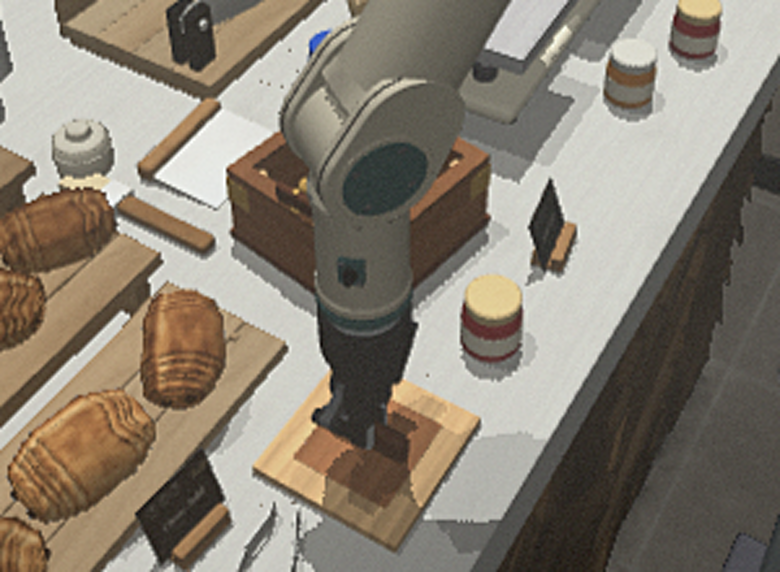

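The lid is flat on the counter at about (370,465) in the crop. Release, rise, and measure the jars and pans.

```bash
python3 -m inch '[0.5,0,-0.2,0,0,0,0, 0.5,0,-0.2,0,0,0,0, 0.6,0,-0.2,0,0,0,0, 1,0,-5,0,0,0,0, 1,0,-10,0,0,0,0, 1,0,-10,0,0,0,0]'
python3 - <<'E'
from h import *
d=shot('top','c2.png',(180,130,480,290),2.6)
P=lambda u,v,z: ray(d,u/2.8+200,v/2.8+130,z)[:2]
for n,q in [("goods",[(563,95),(711,97),(717,240),(566,240)]),("weights",[(344,94),(487,94),(488,237),(341,236)])]:
    c=[P(*a,140) for a in q]; print(n,np.mean(c,0).round(1),[np.linalg.norm(c[i]-c[i-1]).round() for i in range(4)],"yaw",[np.degrees(np.arctan2(*(c[i]-c[j])[::-1])).round(1) for i,j in [(0,3),(1,2)]],[(np.degrees(np.arctan2(*(c[i]-c[j])[::-1]))-90).round(1) for i,j in [(0,1),(3,2)]])
hsv=cv2.cvtColor(d["bgr"],cv2.COLOR_BGR2HSV)
m=((hsv[...,0]>20)&(hsv[...,0]<35)&(hsv[...,1]>60)).astype(np.uint8)
n,l,s,c=cv2.connectedComponentsWithStats(m)
for i in range(1,n):
    if s[i,4]>100: print("straw",s[i],c[i],ray(d,*c[i],66).round(1))
E
```

```text
clock: 13.55
eef_pos: [437.3, 443.6, 124.6]
tool_rot: [-1.562, -0.008, -0.001]
force: [1.5, -0.0, -0.2]
width: 85.5
goods [ 586.6 -276.3] [np.float64(158.0), np.float64(158.0), np.float64(155.0), np.float64(157.0)] yaw [np.float64(2.1), np.float64(1.8)] [np.float64(2.6), np.float64(3.4)]
weights [575.6 -40. ] [np.float64(154.0), np.float64(153.0), np.float64(155.0), np.float64(153.0)] yaw [np.float64(2.1), np.float64(2.2)] [np.float64(3.4), np.float64(3.0)]
straw [231 237  17  18 234] [238.88034188 245.6025641 ] [397.6 278.7  66. ]
straw [408 247  17  17 230] [416.20869565 255.19565217] [ 399.8 -257.8   66. ]
```

View pics/c2.png

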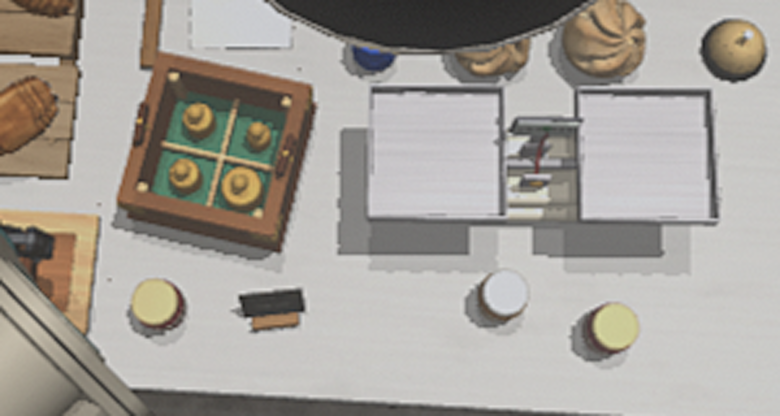

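Case contents in the crop: the 500 g is at the near right (240,187), the smallest at the far right (258,135), and the twins are on the left. Now the left jar.

```bash
python3 -c "
from h import *
go(397,277.5,130,0)"
```

```text
t 13.6 tcp [436.  442.  121.8] rot [-1.565 -0.005 -0.   ] F [-0.6 -0.8 -0.8] w 85.3 q [-0.75  0.72 -0.15  1.71  0.15  0.72  0.6 ]
shift [-3.88, -0.93, -16.45] turn [-0.32, -0.03, 0.28]
```

```bash
python3 -m inch '[1,-3.9,-0.8,-16.4,0,0,0, 1,-3.9,-0.8,-16.4,0,0,0, 1,-3.9,-0.8,-16.4,0,0,0, 1,-3.9,-0.8,-16.4,0,0,0, 1,-3.9,-0.8,-16.4,0,0,0, 1,-3.9,-0.8,-16.4,0,0,0, 1,-3.9,3,-16.4,0,0,0, 1,-3.9,6,-16.4,0,0,0,1,-3.9,6,-16.4,0,0,0,1,-3.9,6,-16.4,0,0,0]'; python3 -c "
from h import *
shot('scene','c3.png',(150,180,450,400),2.6)
shot('top','c4.png',(180,130,480,290),2.6)
go(397,277.5,25,0)"
```

```text
clock: 14.6
eef_pos: [394.8, 277.1, 57.9]
tool_rot: [-1.571, 0.001, 0.001]
force: [0.3, -0.2, -0.3]
width: 85.3
t 14.7 tcp [395.7 277.3  59.2] rot [-1.569e+00 -2.000e-03  1.000e-03] F [-0.1  0.1  0.3] w 85.3 q [-0.59  0.69 -0.12  2.11  0.21  0.35  0.69]
shift [0.12, 3.42, 0.02] turn [-0.1, 0.03, 0.09]
```

View pics/c3.png

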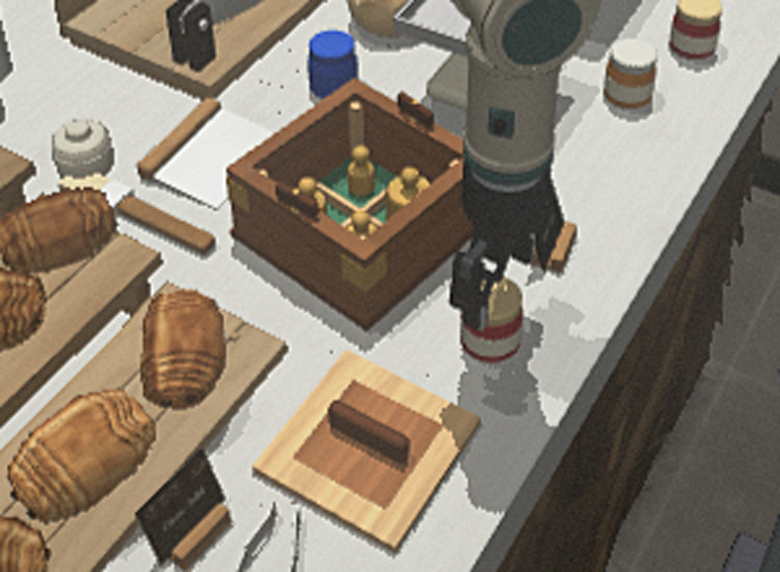

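```bash
python3 -m inch '[1,0,2,0,0,0,0, 1,0,3.4,0,0,0,0, 1,0,3.4,0,0,0,0, 1,0,3.4,0,0,0,0, 0,0,3.4,0,0,0,0, 0,0,3.4,0,0,0,0, 0,0,3.4,0,0,0,0, 0,0,3.4,0,0,0,0]'; python3 -m inch '[0,0,-3,0,0,0,0, 0,0,-7,0,0,0,0, 0,0,-11,0,0,0,0, 0,0,-15,0,0,0,0, 0,0,-18,0,0,0,0,0,0,-18,0,0,0,0]'; python3 -c "
from h import *
shot('scene','c5.png',(150,100,450,320),2.6)
go(450,-150,205,0)"
```

```text
clock: 15.5
eef_pos: [395.9, 276.8, 25.9]
tool_rot: [-1.569, -0.002, -0.0]
force: [-0.5, -0.5, 11.4]
width: 54.9
clock: 16.1
eef_pos: [397.0, 277.4, 208.3]
tool_rot: [-1.566, -0.007, -0.001]
force: [-0.1, 0.7, -2.3]
width: 54.5
t 16.15 tcp [395.9 276.4 206.1] rot [-1.568e+00 -4.000e-03 -1.000e-03] F [-0.3 -0.3 -3. ] w 54.1 q [-0.51  0.43 -0.22  2.    0.14  0.72  0.76]
shift [5.43, 0.03, -42.64] turn [-0.14, -0.04, 0.21]
```

View pics/c5.png

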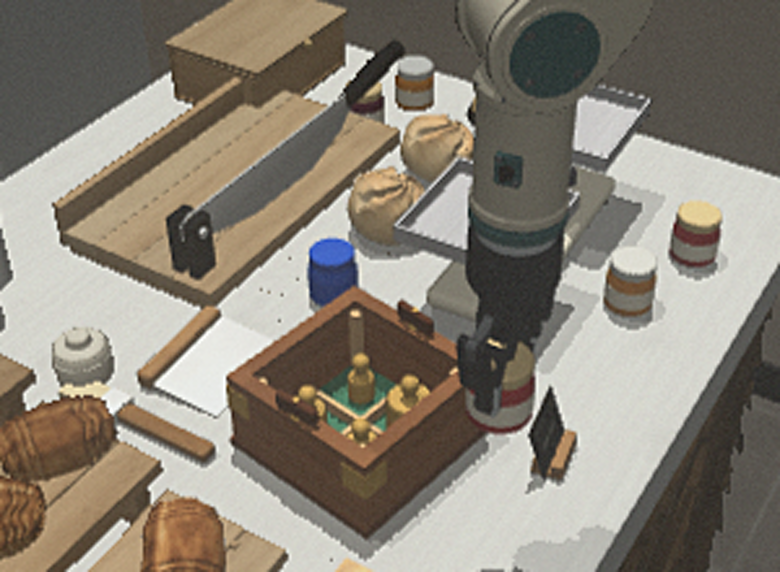

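```bash
python3 -m inch '[0,0.5,0,-3,0,0,0, 0,1,0,-7,0,0,0, 0,1.5,0,-11,0,0,0, 0,2,0,-15,0,0,0, 0,2.5,0,-19,0,0,0, 0,3,0,-23,0,0,0, 0,3.5,0,-27,0,0,0, 0,4,0,-31,0,0,0, 0,4.5,0,-35,0,0,0, 0,5,0,-39,0,0,0, 0,5.4,0,-42.6,0,0,0, 0,5.4,0,-42.6,0,0,0]'; python3 -c "
from h import *
go(623.4,-241.7,205,0)"
```

```text
clock: 17.35
eef_pos: [447.6, -156.0, 202.5]
tool_rot: [-1.573, 0.003, -0.009]
force: [-0.6, 1.0, -3.1]
width: 54.5
t 17.35 tcp [ 447.6 -156.   202.5] rot [-1.573  0.003 -0.009] F [-0.6  1.  -3.1] w 54.5 q [ 0.4   0.43 -0.18  2.02  0.12  0.71  1.71]
shift [17.66, -0.28, -8.42] turn [0.13, -0.52, -0.16]
```

```bash
python3 -m inch '[0,0,0,-3,0,0,0, 0,1,0,-6,0,0,0, 0,3,0,-8.5,0,0,0, 0,7,0,-8.5,0,0,0, 0,11,0,-8.5,0,0,0, 0,15,0,-8.5,0,0,0, 0,17.6,0,-8.4,0,0,0, 0,17.6,0,-8.4,0,0,0,0,17.6,0,-8.4,0,0,0]'; python3 -c "
from h import *
shot('scene','c6.png',(250,50,450,200),4)
shot('top','c7.png',(300,130,500,290),3.5)
go(623.4,-241.7,130,0)"
```

```text
clock: 18.25
eef_pos: [623.6, -232.8, 201.7]
tool_rot: [-1.569, 0.005, 0.001]
force: [-0.4, -1.7, -2.6]
width: 54.3
t 18.35 tcp [ 622.9 -234.   202.8] rot [-1.57   0.004 -0.   ] F [-0.3  0.5 -2.6] w 54.5 q [ 0.41  0.68 -0.16  1.49  0.12  0.98  1.78]
shift [0.08, 7.28, -0.78] turn [-0.03, -0.03, -0.22]
```

View pics/c6.png

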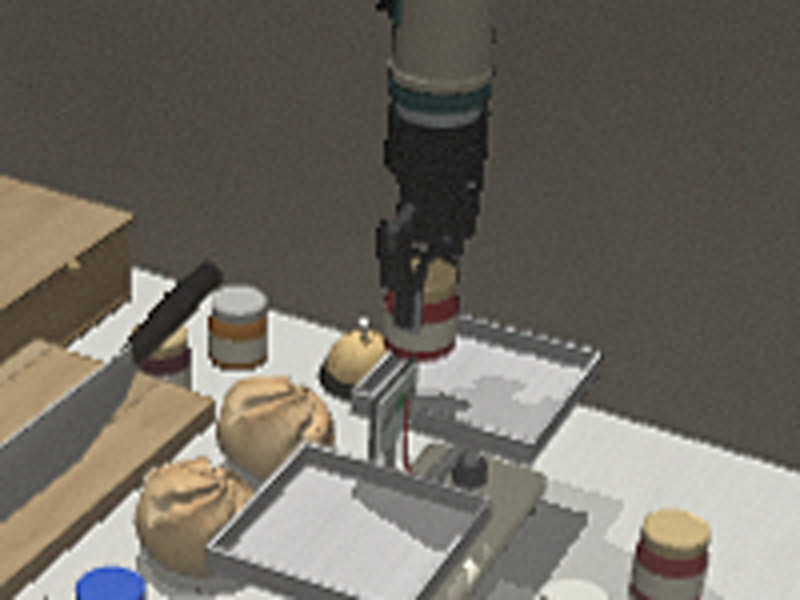

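View pics/c7.png

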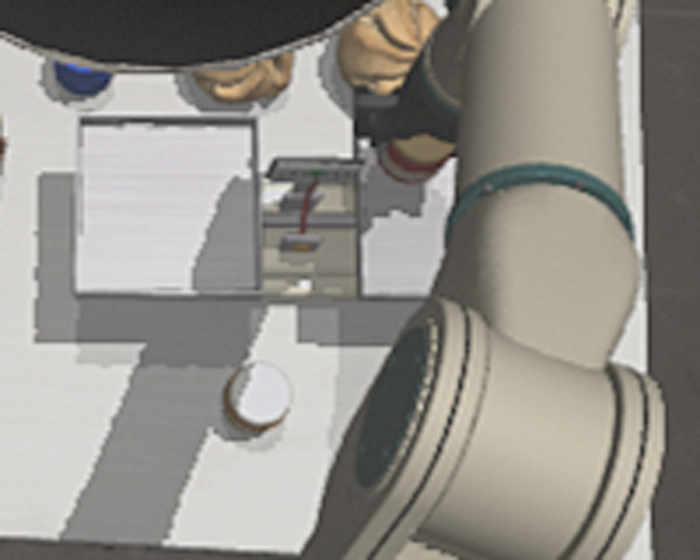

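The jar's outer finger would pass too close to the index plate (crop (395,410)), so I turn the jaws fore-aft before lowering.

```bash
python3 -m inch '[0,0,-0.5,-0.8,0,87.3,0, 0,0,-0.5,-0.8,0,87.3,0, 0,0,-0.5,-0.8,0,87.3,0, 0,0,-0.5,-0.8,0,87.3,0, 0,0,-0.5,-0.8,0,87.3,0, 0,0,-0.5,-0.8,0,87.3,0, 0,0,-0.5,-0.8,0,87.3,0, 0,0,-0.5,-0.8,0,87.3,0, 0,0,-0.5,-0.8,0,87.3,0, 0,0,-0.5,-0.8,0,87.3,0, 0,0,-0.5,-0.8,0,87.3,0, 0,0,-0.5,-0.8,0,87.3,0]'; python3 -c "
from h import *
d=shot('scene','c8.png',(250,50,450,200),4)
shot('top','c9.png',(300,130,500,290),3.5)
print([ray(d,300+a/3.5,130+b/3.5,191).round() for a,b in [(270,160),(365,160),(268,180)]])
go(623.4,-242.7,150,np.radians(-87.3))"
```

```text
clock: 19.55
eef_pos: [624.1, -242.2, 209.3]
tool_rot: [-1.572, 0.0, -1.522]
force: [0.1, -0.2, -2.7]
width: 54.5
[array([464., -52., 191.]), array([399., -92., 191.]), array([454., -27., 191.])]
t 19.65 tcp [ 624.5 -242.2  209.3] rot [-1.571  0.    -1.522] F [-0.2 -0.  -3.2] w 54.5 q [ 0.18  0.69  0.26  1.48 -0.19  0.99  0.54]
shift [0.05, 5.93, -0.11] turn [0.01, 0.1, -0.02]
```

View pics/c8.png

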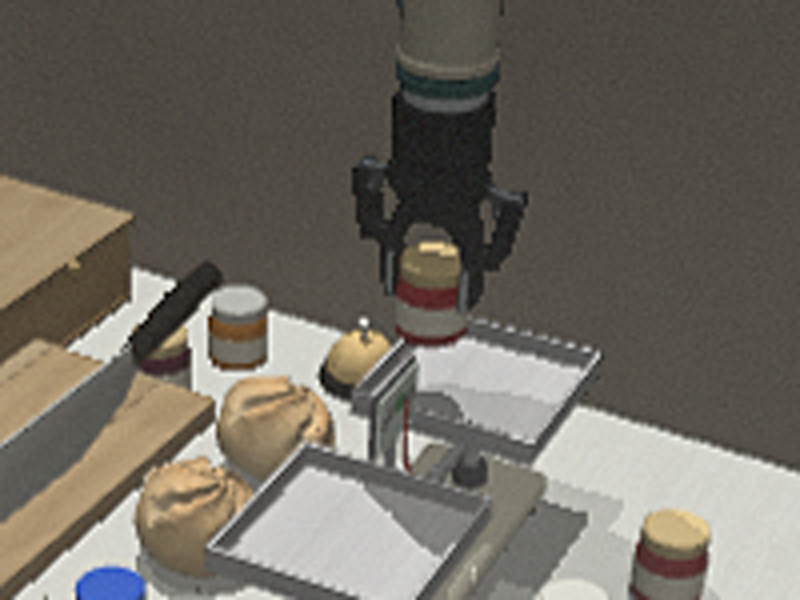

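View pics/c9.png

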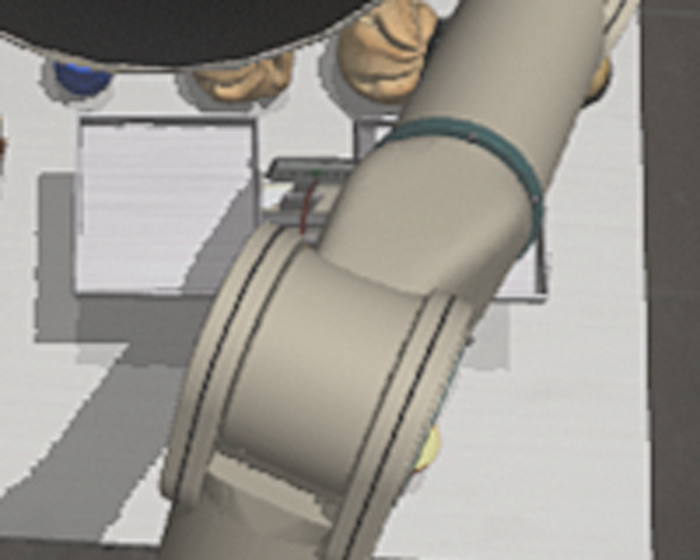

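```bash
python3 -c "
from h import *
d=imaging.get_image('scene')
f=lambda X:(((proj(d,X)-[250,50])*4).round())
print('jar base',f((624,-242,184)),'top',f((624,-242,250)))
c,s=np.cos(.047),np.sin(.047)
for a,b in [(75,75),(75,-75),(-75,-75),(-75,75)]: print(a,b,f((587+c*a-s*b,-276.5+s*a+c*b,140)))
"
```

```text
jar base [426. 332.] top [431. 258.]
75 75 [359. 392.]
75 -75 [435. 311.]
-75 -75 [600. 355.]
-75 75 [533. 442.]
```

```bash
python3 -m inch '[0,0,2,0,0,0,0, 0,0,4,0,0,0,0, 0,0,5.5,0,0,0,0, 0,0,6,0,0,0,0, 0,0,6.5,0,0,0,0, 0,0,7,0,0,0,0, 0,0,7.4,0,0,0,0, 0,0,7.7,0,0,0,0, 0,0,7.7,0,0,0,0]'; python3 -c "
from h import *
st()
d=shot('scene','d1.png',(250,50,450,200),4)"
```

```text
clock: 20.6
eef_pos: [625.3, -241.9, 132.3]
tool_rot: [-1.57, 0.0, -1.524]
force: [-1.1, 1.4, -0.4]
width: 54.4
t 20.6 tcp [ 625.3 -241.9  132.3] rot [-1.57   0.    -1.524] F [-1.1  1.4 -0.4] w 54.4 q [ 0.2   0.78  0.23  1.55 -0.22  0.84  0.56]
```

View pics/d1.png

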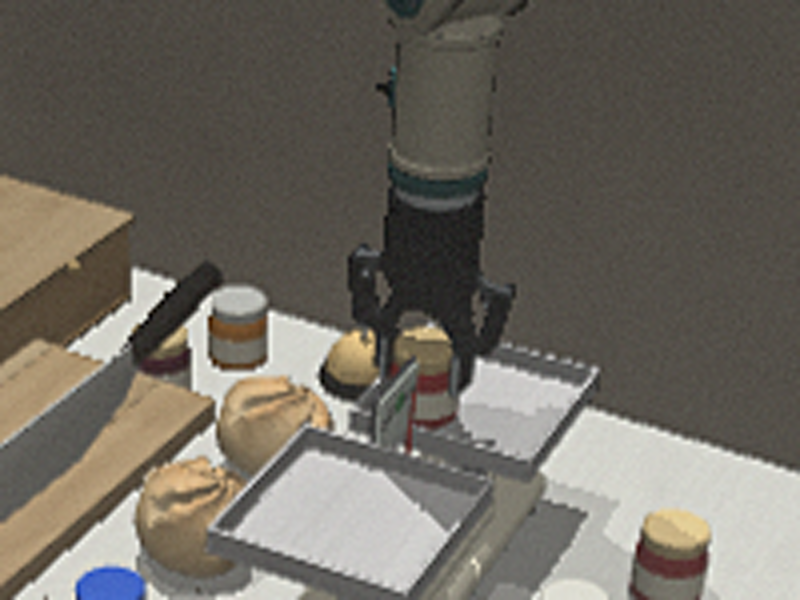

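```bash
python3 -m inch '[0,0,0.3,0,0,0,0, 0,0,0.4,0,0,0,0, 0,0,0.4,0,0,0,0]'; python3 -m inch '[0.8,0,0,0,0,0,0, 0.8,0,0,0,0,0,0, 0.8,0,0,0,0,0,0, 0.8,0,-4,0,0,0,0, 0.8,0,-8,0,0,0,0, 0.8,0,-10,0,0,0,0, 0.8,0,-10,0,0,0,0]'; python3 -c "
from h import *
d=shot('scene','d2.png',(250,50,450,200),4)
go(400,-258,160,0)"
```

```text
clock: 20.95
eef_pos: [625.4, -242.1, 128.9]
tool_rot: [-1.57, -0.0, -1.524]
force: [0.1, 1.9, 4.3]
width: 54.6
clock: 21.65
eef_pos: [626.9, -243.5, 232.2]
tool_rot: [-1.564, -0.003, -1.524]
force: [0.9, -0.9, 0.3]
width: 68.5
t 21.7 tcp [ 625.6 -242.8  229.8] rot [-1.568e+00 -1.000e-03 -1.524e+00] F [-0.7  0.2 -0.9] w 68.2 q [ 0.18  0.67  0.26  1.46 -0.19  1.03  0.53]
shift [0.46, 6.92, -22.63] turn [-0.07, -87.32, 0.19]
```

View pics/d2.png

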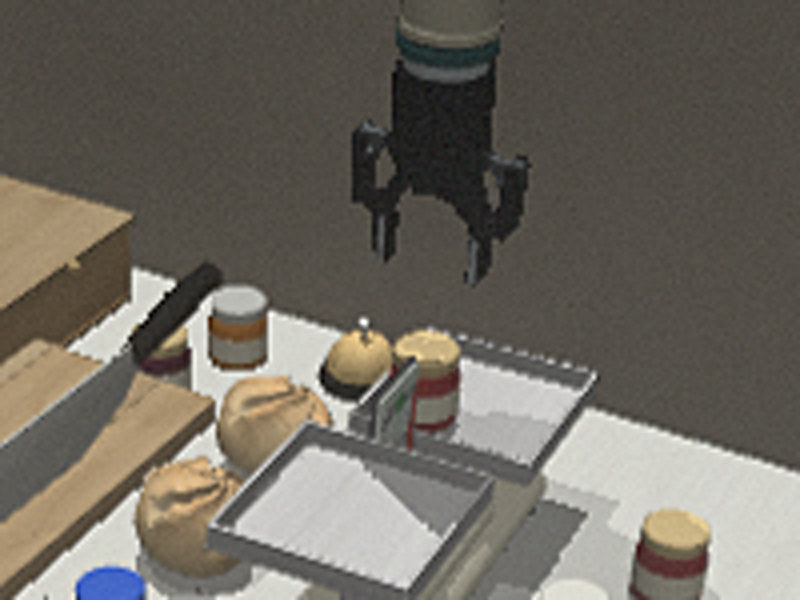

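```bash
python3 -c "
from h import *
d=shot('top','d3.png',(300,130,500,290),3.5)
ds=shot('scene')
for d in (d,ds):
  hsv=cv2.cvtColor(d['bgr'],cv2.COLOR_BGR2HSV)
  m=((hsv[...,0]>20)&(hsv[...,0]<35)&(hsv[...,1]>60)).astype(np.uint8)
  n,l,s,c=cv2.connectedComponentsWithStats(m)
  for i in range(1,n):
    if 100<s[i,4]<900: print('straw',s[i],c[i],ray(d,*c[i],66).round(1))
go(400,-258,110,np.radians(-87.3))"
```

```text
t 21.8 tcp [ 624.2 -241.9  227.2] rot [-1.573e+00  1.000e-03 -1.524e+00] F [-0.5 -0.1 -0.5] w 68.1 q [ 0.18  0.68  0.26  1.46 -0.19  1.03  0.53]
shift [0.57, 11.76, -22.45] turn [0.1, -0.02, -0.05]
```

View pics/d3.png

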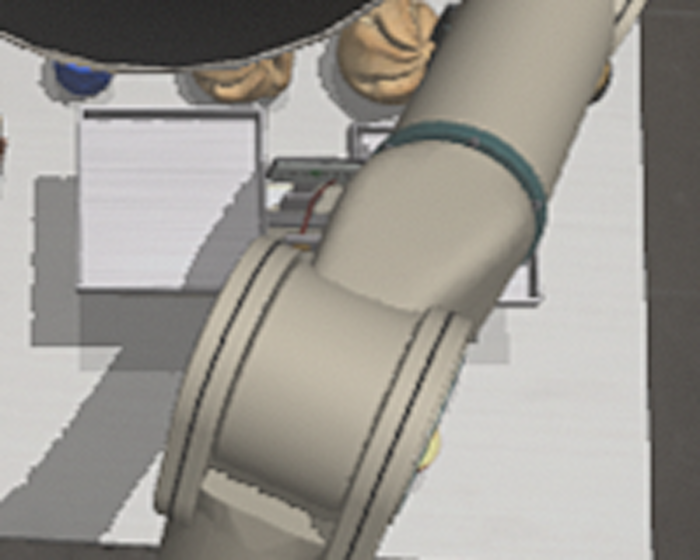

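```bash
python3 -m inch '[0.9,0,0,-4,0,0,0, 1,0.5,0,-9,0,0,0, 1,0.5,0,-14,0,0,0, 1,0.6,1,-18,0,0,0, 1,0.6,5,-22.4,0,0,0, 1,0.6,9,-22.4,0,0,0, 1,0.6,11,-22.4,0,0,0, 1,0.6,11,-22.4,0,0,0]'; python3 -c "
from h import *
d=shot('top','d4.png',(300,130,500,290),3.5)
d=shot('scene','d5.png',(250,50,450,200),4)
go(400,-258,25,np.radians(-87.3))"
```

```text
clock: 22.6
eef_pos: [398.4, -257.1, 115.1]
tool_rot: [-1.578, 0.004, -1.525]
force: [-0.1, -0.6, 0.2]
width: 85.1
t 22.7 tcp [ 401.2 -258.5  117.8] rot [-1.572e+00  1.000e-03 -1.524e+00] F [-0.7 -0.2  0.5] w 85.2 q [ 0.37  0.58  0.2   2.1  -0.24  0.49  0.8 ]
shift [-0.05, 9.28, -0.1] turn [0.09, -0.01, -0.05]
```

View pics/d4.png

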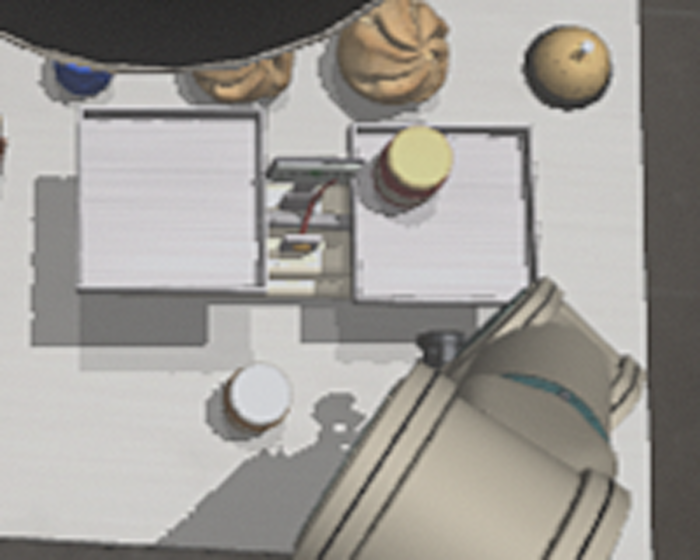

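View pics/d5.png

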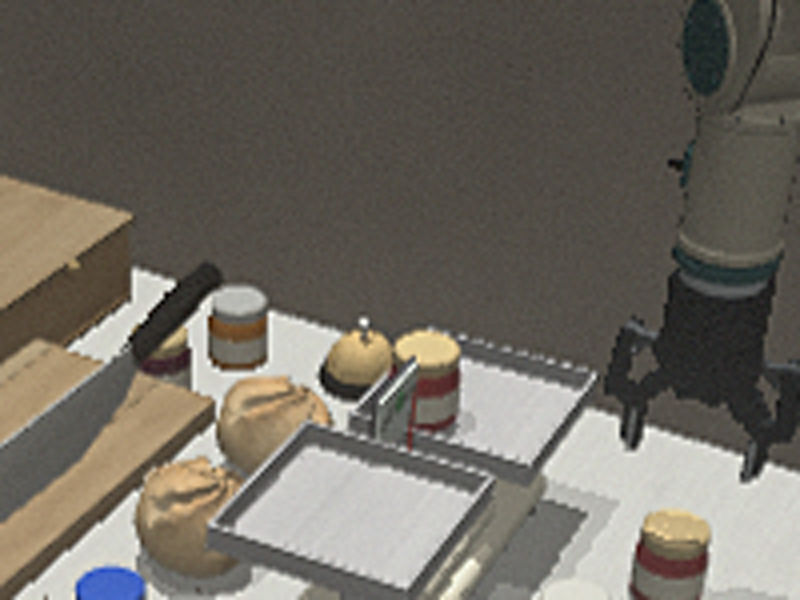

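```bash
python3 -c "
from h import *
d=imaging.get_image('scene')
print((proj(d,(400,-258,66))-[250,50])*4, ray(d,250+676/4,50+523/4,66))
d=imaging.get_image('top')
print('jar1',ray(d,419.4,175.1,169), 'pan corners',[ray(d,300+a/3.5,130+b/3.5,121).round(1) for a,b in [(350,127),(530,128),(535,305),(352,302)]])
d=imaging.get_image('top')
print('grey',ray(d,300+260/3.5,130+396/3.5,66))
"
python3 -m inch '[1,0,4,0,0,0,0, 1,0,7.5,0,0,0,0, 1,0,9.2,0,0,0,0, 1,0,9.2,0,0,0,0, 1,0,9.2,0,0,0,0]'; python3 -m inch '[0,0,0,0,0,0,0,0,0,0,0,0,0,0,0,0,0,0,0,0,0,0,0,0,0,0,0,0,0,0,0,0,0,0,0]'
```

```text
[675.85608819 527.91692677] [ 402.32852773 -264.41440109   66.        ]
jar1 [ 621.14653217 -243.5175035   169.        ] pan corners [array([ 659.7, -194.7,  121. ]), array([ 668. , -350.6,  121. ]), array([ 512. , -353.6,  121. ]), array([ 505.6, -199.1,  121. ])]
grey [ 428.89389072 -130.27003933   66.        ]
clock: 23.35
eef_pos: [402.1, -259.0, 27.1]
tool_rot: [-1.57, -0.001, -1.524]
force: [-0.2, -0.4, -0.0]
width: 85.3
clock: 23.85
eef_pos: [402.3, -259.1, 28.1]
tool_rot: [-1.568, -0.001, -1.524]
force: [0.3, 1.7, 12.1]
width: 54.5
```

```bash
python3 -m inch '[0,0,-3,0,0,0,0, 0,0,-7,0,0,0,0, 0,0,-11,0,0,0,0, 0,0,-15,0,0,0,0, 0,0,-18.5,0,0,0,0,0,0,-18.5,0,0,0,0]'; python3 -c "
from h import *
go(622,-309,215,np.radians(-87.3))"
```

```text
clock: 24.45
eef_pos: [403.9, -260.3, 216.0]
tool_rot: [-1.562, -0.005, -1.524]
force: [1.4, -1.2, -2.5]
width: 54.3
t 24.45 tcp [ 403.9 -260.3  216. ] rot [-1.562 -0.005 -1.524] F [ 1.4 -1.2 -2.5] w 54.3 q [ 0.3   0.42  0.29  2.01 -0.18  0.73  0.75]
shift [5.89, 0.32, 21.56] turn [-0.5, -0.01, 0.29]
```

```bash
python3 -m inch '[0,3,0,3,0,0,0, 0,5.8,0,7,0,0,0, 0,5.8,0,11,0,0,0, 0,5.8,0,15,0,0,0, 0,5.8,0,19,0,0,0, 0,5.8,0,21.7,0,0,0, 0,5.8,0,21.7,0,0,0, 0,5.8,0,21.7,0,0,0]'; python3 -c "
from h import *
d=shot('scene','d6.png',(250,50,450,200),4)
go(622,-309,130,np.radians(-87.3))"
```

```text
clock: 25.25
eef_pos: [620.0, -305.8, 209.5]
tool_rot: [-1.574, 0.001, -1.523]
force: [-0.3, -0.6, -1.6]
width: 54.2
t 25.3 tcp [ 619.2 -306.5  210. ] rot [-1.574e+00  1.000e-03 -1.525e+00] F [-0.1  0.4 -1.9] w 54.1 q [ 0.27  0.73  0.28  1.41 -0.22  1.03  0.64]
shift [0.27, 8.0, 0.3] turn [0.18, -0.05, -0.05]
```

View pics/d6.png

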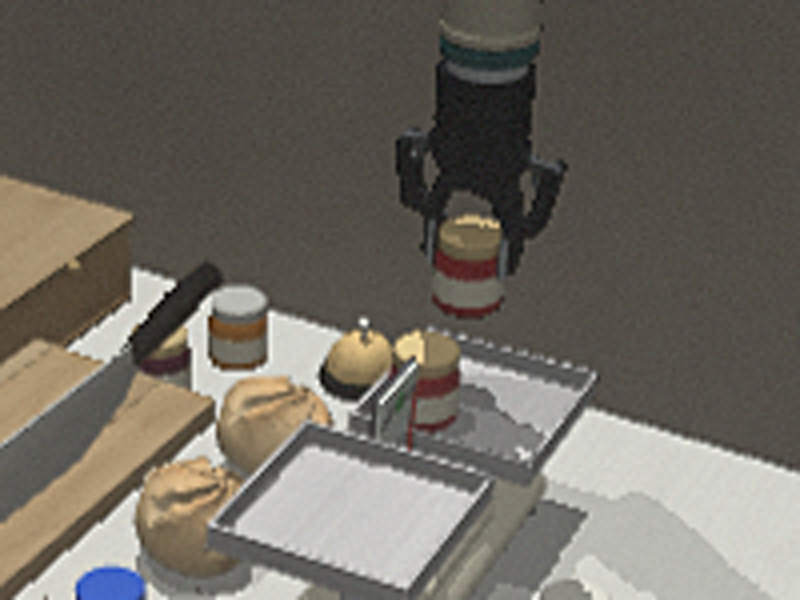

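```bash
python3 -m inch '[0,0.3,0.5,0.2,0,0,0, 0,0.3,3,0.2,0,0,0, 0,0.3,5,0.2,0,0,0, 0,0.3,6.5,0.2,0,0,0, 0,0.3,7.2,0.2,0,0,0, 0,0.3,7.6,0.2,0,0,0, 0,0.3,8,0.2,0,0,0, 0,0.3,8.1,0.2,0,0,0, 0,0.3,8.1,0.2,0,0,0]'
```

```text
clock: 26.2
eef_pos: [623.4, -309.7, 131.1]
tool_rot: [-1.57, -0.001, -1.524]
force: [-0.6, 1.3, -0.3]
width: 54.4
```

```bash
python3 -m inch '[0,0,0.3,0,0,0,0, 0,0,0.3,0,0,0,0]'; python3 -m inch '[0.8,0,0,0,0,0,0, 0.8,0,0,0,0,0,0, 0.8,0,0,0,0,0,0, 0.8,0,-4,0,0,0,0, 0.8,0,-8,0,0,0,0, 0.9,0,-9,-4,0,0,0, 1,0,-9,-8,0,0,0, 1,0,-9,-12,0,0,0,1,0,-9,-12,0,0,0]'; python3 -c "
from h import *
d=shot('scene','d7.png',(250,50,450,200),4)
d=shot('top','d8.png',(300,130,500,290),3.5)
go(429,-128,120,0)"
```

```text
clock: 26.4
eef_pos: [623.6, -309.7, 130.9]
tool_rot: [-1.569, -0.001, -1.524]
force: [-4.9, 2.4, 15.3]
width: 54.4
clock: 27.3
eef_pos: [496.4, -316.3, 217.4]
tool_rot: [-1.576, 0.001, -1.53]
force: [-0.0, -0.7, 0.5]
width: 85.5
t 27.4 tcp [ 503.  -315.3  217.7] rot [-1.57  -0.    -1.525] F [1.3 1.2 0.8] w 85.2 q [ 0.33  0.58  0.29  1.7  -0.2   0.89  0.75]
shift [-19.05, 9.76, -6.55] turn [-0.03, -87.39, 0.05]
```

View pics/d7.png

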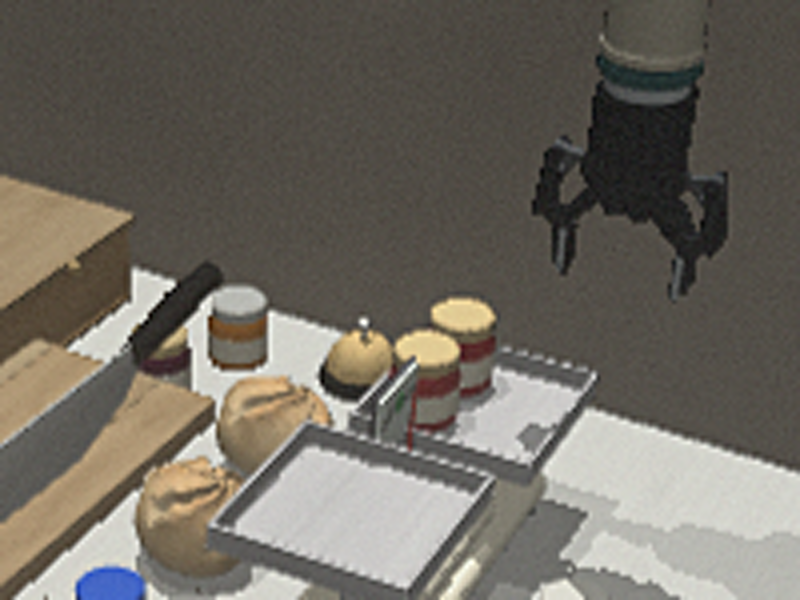

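View pics/d8.png

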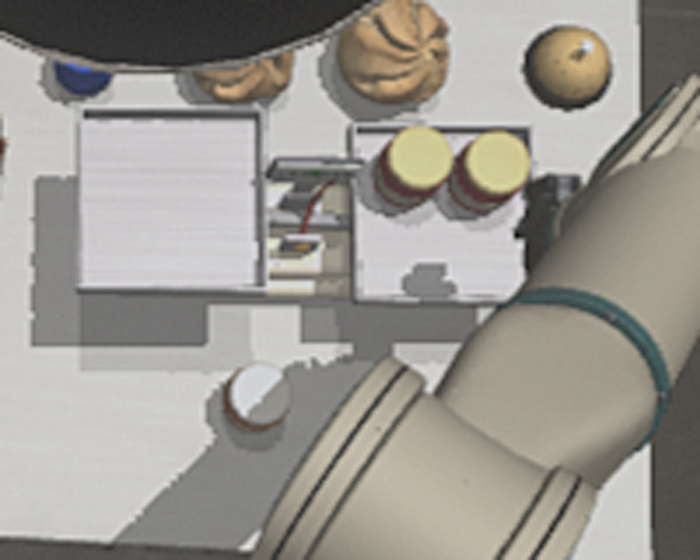

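```bash
python3 -m inch '[1,-19,5,-6.6,0,-90,0, 1,-19,9,-6.6,0,-90,0, 1,-19,9.7,-6.6,0,-90,0, 1,-19,9.7,-6.6,0,-90,0, 1,-19,9.7,-6.6,0,-90,0, 1,-19,9.7,-6.6,0,-90,0, 1,-19,9.7,-6.6,0,-90,0, 1,-19,9.7,-6.6,0,-90,0, 1,-19,9.7,-6.6,0,-90,0, 1,-19,9.7,-6.6,0,-90,0, 1,-19,9.7,-6.6,0,-90,0, 1,-19,9.7,-6.6,0,-90,0]'; python3 -c "
from h import *
d=shot('scene','d9.png',(250,100,450,250),4)
print((proj(d,(429,-129,66))-[250,100])*4,(proj(d,(429,-129,0))-[250,100])*4)
go(429,-129,26,np.radians(2.7))"
```

```text
clock: 28.6
eef_pos: [430.3, -127.8, 120.1]
tool_rot: [-1.57, -0.002, 0.048]
force: [0.1, -0.3, 0.4]
width: 85.5
[578.20133751 401.56259862] [568.37476473 467.92612462]
t 28.65 tcp [ 429.9 -127.9  120.1] rot [-1.57e+00 -1.00e-03  4.60e-02] F [-0.3 -0.7 -0.1] w 85.4 q [ 0.35  0.54 -0.18  2.17  0.21  0.45  1.63]
shift [-0.11, 9.4, -0.12] turn [-0.04, -0.07, 0.07]
```

View pics/d9.png

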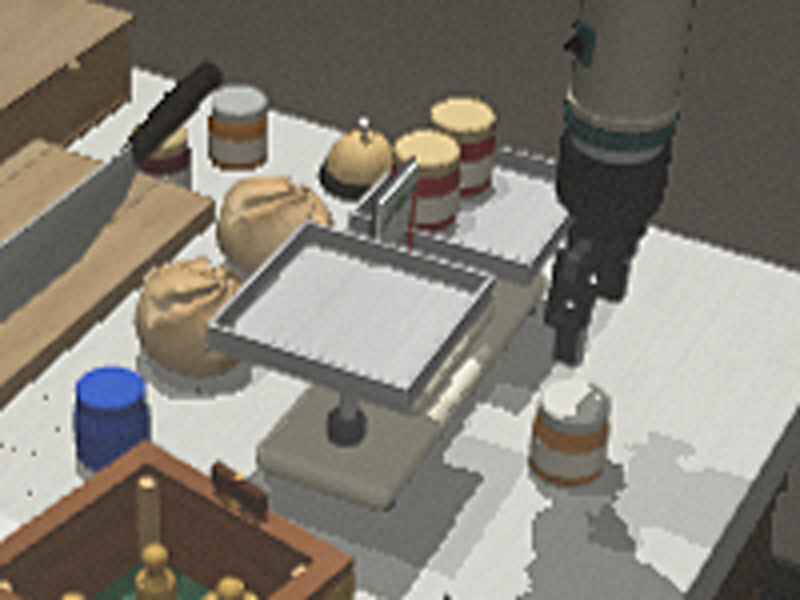

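```bash
python3 -m inch '[1,-0.1,4,-0.1,0,0,0, 1,-0.1,7.5,-0.1,0,0,0, 1,-0.1,9.3,-0.1,0,0,0, 1,-0.1,9.3,-0.1,0,0,0, 1,-0.1,9.3,-0.1,0,0,0, 0,-0.1,9.3,-0.1,0,0,0, 0,-0.1,9.3,-0.1,0,0,0, 0,-0.1,9.3,-0.1,0,0,0, 0,-0.1,9.3,-0.1,0,0,0,0,-0.1,9.3,-0.1,0,0,0]'; python3 -m inch '[0,0,-3,0,0,0,0, 0,0,-7,0,0,0,0, 0,0,-11,0,0,0,0, 0,0,-15,0,0,0,0, 0,0,-15,0,0,0,0]'; python3 -c "
from h import *
go(551,-276,178,np.radians(2.7))"
```

```text
clock: 29.65
eef_pos: [428.1, -129.6, 28.4]
tool_rot: [-1.572, -0.002, 0.047]
force: [-0.9, 0.1, 7.1]
width: 54.5
clock: 30.15
eef_pos: [430.6, -129.6, 181.9]
tool_rot: [-1.574, -0.009, 0.046]
force: [0.6, -0.4, -2.5]
width: 54.0
t 30.15 tcp [ 430.6 -129.6  181.9] rot [-1.574 -0.009  0.046] F [ 0.6 -0.4 -2.5] w 54.0 q [ 0.59  0.46 -0.5   2.11  0.36  0.65  1.46]
shift [11.35, 0.54, -15.17] turn [0.17, -0.06, 0.54]
```

```bash
python3 -m inch '[0,0,0,-3,0,0,0, 0,0,0,-7,0,0,0, 0,1,0,-11,0,0,0, 0,4,0,-14,0,0,0, 0,7,0,-15.1,0,0,0, 0,10,0,-15.1,0,0,0, 0,11.4,0,-15.1,0,0,0, 0,11.4,0,-15.1,0,0,0,0,11.4,0,-15.1,0,0,0]'; python3 -c "
from h import *
d=shot('scene','e1.png',(250,50,450,200),4)
go(551,-276,132,np.radians(2.7))"
```

```text
clock: 31.05
eef_pos: [547.1, -274.3, 176.1]
tool_rot: [-1.57, 0.003, 0.047]
force: [-0.3, -0.6, -2.2]
width: 54.2
t 31.1 tcp [ 546.7 -274.7  176.4] rot [-1.57   0.003  0.047] F [ 0.3 -0.7 -1.4] w 54.0 q [ 0.71  0.68 -0.48  1.67  0.38  0.89  1.7 ]
shift [0.44, 4.43, -0.16] turn [-0.02, -0.02, -0.17]
```

View pics/e1.png

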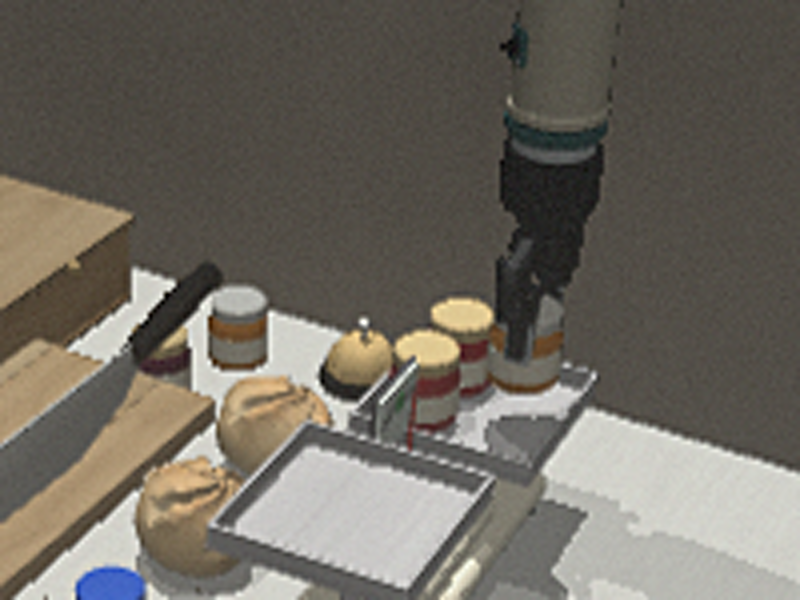

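```bash
python3 -m inch '[0,0.4,1,0,0,0,0, 0,0.4,2,0,0,0,0, 0,0.4,3,0,0,0,0, 0,0.4,3.7,0,0,0,0, 0,0.4,4.2,0,0,0,0, 0,0.4,4.6,0,0,0,0,0,0.4,4.7,0,0,0,0]'
```

```text
clock: 31.8
eef_pos: [552.1, -274.5, 131.2]
tool_rot: [-1.571, 0.001, 0.047]
force: [-5.4, 1.1, 10.6]
width: 54.4
```

```bash
python3 -m inch '[0.8,0,0,0,0,0,0, 0.8,0,0,0,0,0,0, 0.8,0,0,0,0,0,0, 0.8,0,-4,0,0,0,0, 0.8,0,-8,0,0,0,0, 0.6,-1,-10,3,0,0,0, 0.4,-6,-10,7,0,0,0, 0.4,-11,-10,12,0,0,0,0.4,-13,-10,16,0,0,0,0.4,-13,-10,18,0,0,0,0.4,-13,-10,18,0,0,0]'; python3 -c "
from h import *
st()
d=shot('scene','e2.png',(250,50,450,200),4)
d=shot('top','e3.png',(200,130,480,290),2.8)"
```

```text
clock: 32.9
eef_pos: [411.3, -96.1, 230.8]
tool_rot: [-1.57, 0.001, 0.055]
force: [0.3, -0.9, 0.1]
width: 34.1
t 32.9 tcp [411.3 -96.1 230.8] rot [-1.57e+00  1.00e-03  5.50e-02] F [ 0.3 -0.9  0.1] w 34.1 q [ 0.6   0.35 -0.58  2.1   0.28  0.76  1.48]
```

View pics/e2.png

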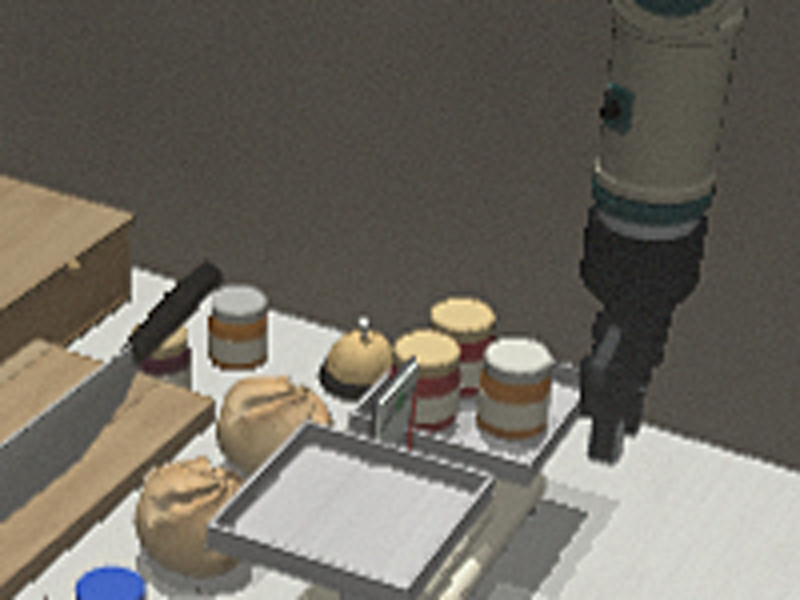

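View pics/e3.png

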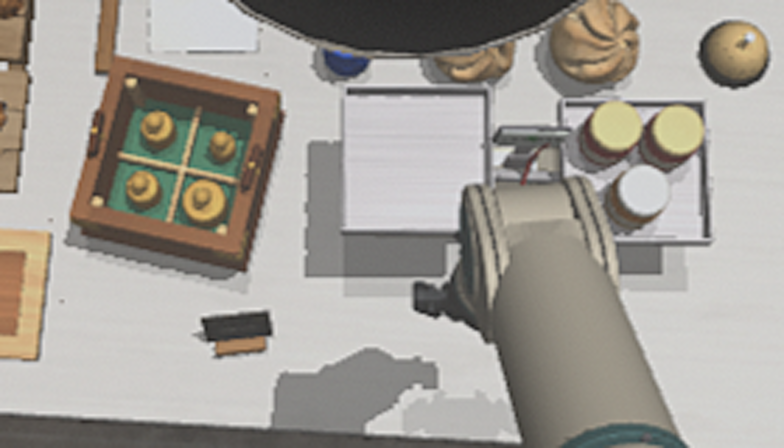

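All three jars stand on the goods pan. Now I find the weight knobs.

```bash
python3 -c "
from h import *
d=shot('top','e4.png',(220,150,310,230),8)
P=lambda u,v,z: ray(d,u/2.8+200,v/2.8+130,z).round(1)
print('500',P(206,197,76),'200n',P(143,188,69),'200f',P(157,122,69),'100',P(221,141,62))
go(541.7,188.3,170,np.radians(-99.3))"
```

```text
500 [541.4 184.3  76. ] 200n [549.  255.4  69. ] 200f [625.4 246.9  69. ] 100 [609.6 174.4  62. ]
t 33.05 tcp [ 415.  -101.4  230.7] rot [-1.572 -0.002  0.047] F [ 0.7 -0.8  0.3] w 34.5 q [ 0.61  0.36 -0.57  2.09  0.28  0.76  1.48]
shift [14.01, 6.07, 28.35] turn [-0.04, 101.99, 0.11]
```

View pics/e4.png

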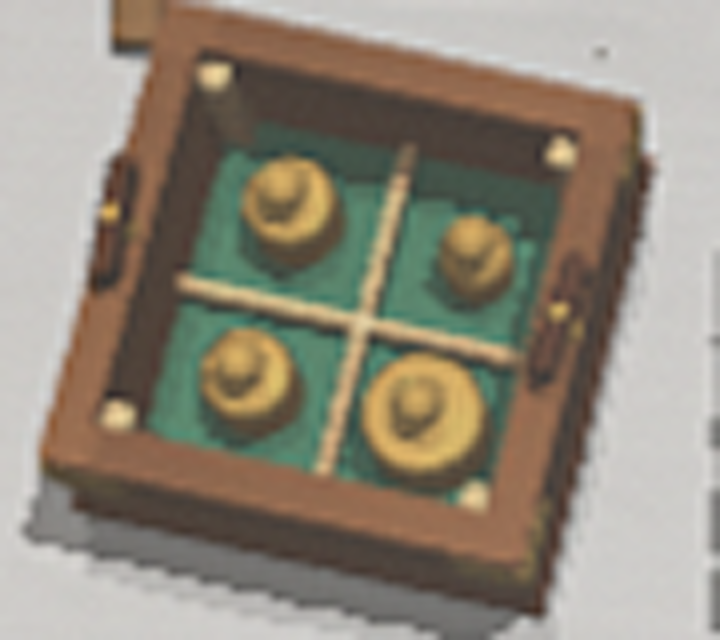

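```bash
python3 -c "
from h import *
d=imaging.get_image('top')
P=lambda u,v,z: ray(d,u/8+220,v/8+150,z).round(1)
print('500',P(415,402,75),'200n',P(240,367,68),'200f',P(283,194,68),'100',P(479,242,61))"
```

```text
500 [541.7 189.7  75. ] 200n [553.1 259.3  68. ] 200f [623.4 249.   68. ] 100 [610.4 171.6  61. ]
```

```bash
python3 -m inch '[0.4,1,6,10,0,102,0, 0.4,14,6,28,0,102,0, 0.4,14,6,28,0,102,0, 0.4,14,6,28,0,102,0, 0.4,14,6,28,0,102,0, 0.4,14,6,28,0,102,0, 0.4,14,6,28,0,102,0, 0.4,14,6,28,0,102,0, 0.4,14,6,28,0,102,0, 0.4,14,6,28,0,102,0, 0.4,14,6,28,0,102,0, 0.4,14,6,28,0,102,0]'
```

```text
clock: 34.3
eef_pos: [542.2, 184.3, 169.7]
tool_rot: [-1.57, -0.001, -1.713]
force: [0.3, 0.4, 0.2]
width: 34.2
```

```bash
python3 -c "
from h import *
go(541.7,189,58,np.radians(-99.3))"; python3 -m inch '[0.42,-0.4,3,0,0,1,0, 0.42,-0.4,7,0,0,1.2,0, 0.42,-0.4,7,0,0,1.2,0,0.42,-0.4,7,0,0,1.2,0]';python3 -c "
from h import *
shot('scene','e5.png',(200,160,350,270),5)
shot('top','e6.png',(220,150,310,230),8)
go(541.7,189,58,np.radians(-99.3))"
```

```text
t 34.3 tcp [542.2 184.3 169.7] rot [-1.570e+00 -1.000e-03 -1.713e+00] F [0.3 0.4 0.2] w 34.2 q [-0.37  0.59 -0.01  1.8   0.01  0.75 -0.53]
shift [-0.46, 11.16, -0.12] turn [-0.02, 1.18, 0.04]
clock: 34.7
eef_pos: [541.8, 188.4, 99.8]
tool_rot: [-1.572, -0.001, -1.727]
force: [-0.1, 0.1, 1.0]
width: 35.8
t 34.8 tcp [543.  189.2 101.7] rot [-1.568e+00  1.000e-03 -1.726e+00] F [-0.5 -0.5  0.2] w 36.4 q [-0.38  0.69 -0.01  1.85  0.01  0.6  -0.55]
shift [0.05, 4.37, -0.14] turn [-0.14, 0.38, -0.07]
```

View pics/e5.png

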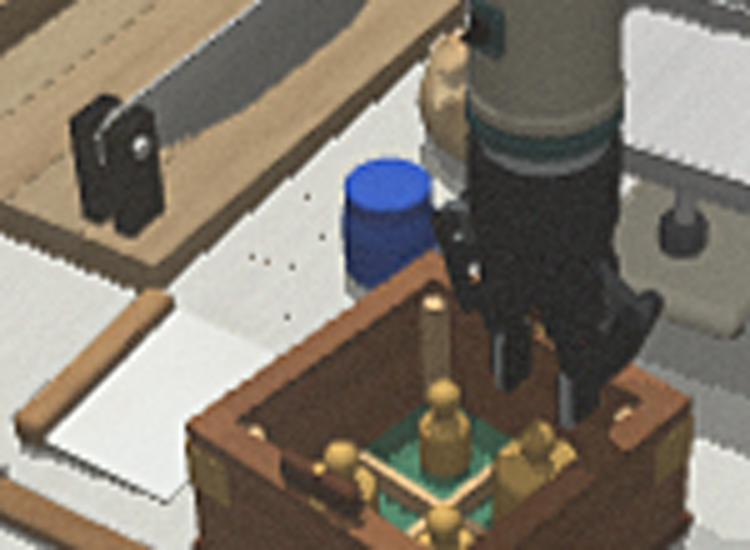

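```bash
python3 -c "
from h import *
d=imaging.get_image('scene'); s=ctrl.read_state(); p=s['eef_pos']
from scipy.spatial.transform import Rotation as Ro
from scipy.optimize import fsolve
M=Ro.from_euler('xyz',s['tool_rot']).as_matrix(); z=M[:,2]; print(z)
for q in [(578,425),(600,405),(620,375),(640,350),(660,300),(650,293),(605,265)]:
  uv=np.array(q)/5+[200,160]
  for n in (0,-11):
    print(q,n,fsolve(lambda a: proj(d,p+a[0]*z+np.array([0,0,a[1]])+n*M[:,0])-uv,[-20,20]).round())
"
```

```text
[ 0.98793915 -0.15481508  0.00291895]
(578, 425) 0 [-26.  -3.]
(578, 425) -11 [-35.  11.]
(600, 405) 0 [-41.  20.]
(600, 405) -11 [-49.  33.]
(620, 375) 0 [-53.  48.]
(620, 375) -11 [-61.  61.]
(640, 350) 0 [-65.  72.]
(640, 350) -11 [-73.  84.]
(660, 300) 0 [-76. 111.]
(660, 300) -11 [-84. 122.]
(650, 293) 0 [-70. 112.]
(650, 293) -11 [-78. 123.]
(605, 265) 0 [-42. 114.]
(605, 265) -11 [-50. 126.]
```

View pics/e6.png

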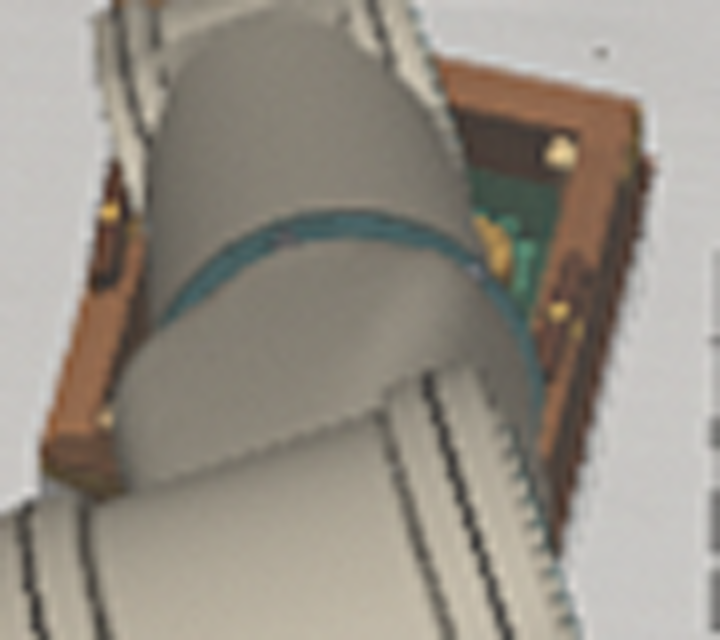

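The knuckles widen above the tips, so jaws square to the wall would brush the front wall. I turn them along the compartment diagonal and open less.

```bash
python3 -m inch '[0.36,0,-0.5,0,0,-44.5,0, 0.36,0,-0.5,0,0,-44.5,0, 0.36,0,-0.5,0,0,-44.5,0, 0.36,0,-0.5,0,0,-44.5,0, 0.36,0,-0.5,0,0,-44.5,0, 0.36,0,-0.5,0,0,-44.5,0, 0.36,0,-0.5,0,0,-44.5,0]';python3 -c "
from h import *
go(542.9,189.8,80,np.radians(-54.3))"
```

```text
clock: 35.55
eef_pos: [542.2, 189.2, 106.5]
tool_rot: [-1.569, -0.001, -0.952]
force: [-0.0, 0.2, -0.4]
width: 30.7
t 35.55 tcp [542.2 189.2 106.5] rot [-1.569e+00 -1.000e-03 -9.520e-01] F [-0.   0.2 -0.4] w 30.7 q [-0.24  0.69 -0.23  1.84  0.24  0.63  0.01]
shift [-0.01, 2.65, 0.08] turn [-0.12, -0.24, 0.03]
```

```bash
python3 -m inch '[0.36,0,1.5,0,0,0,0, 0.36,0,2.7,0,0,0,0, 0.36,0,2.7,0,0,0,0]';python3 -c "
from h import *
shot('scene','e7.png',(220,160,350,260),6)"; python3 -m inch '[0.36,0,0.8,0,0,0,0, 0.36,0,1.4,0,0,0,0, 0.36,0,1.4,0,0,0,0]'
```

```text
clock: 35.85
eef_pos: [540.2, 188.8, 77.0]
tool_rot: [-1.574, 0.0, -0.95]
force: [-0.2, -0.4, -0.6]
width: 30.6
clock: 36.2
eef_pos: [540.7, 189.1, 63.5]
tool_rot: [-1.572, 0.0, -0.949]
force: [0.3, -0.5, -0.9]
width: 30.6
```

View pics/e7.png

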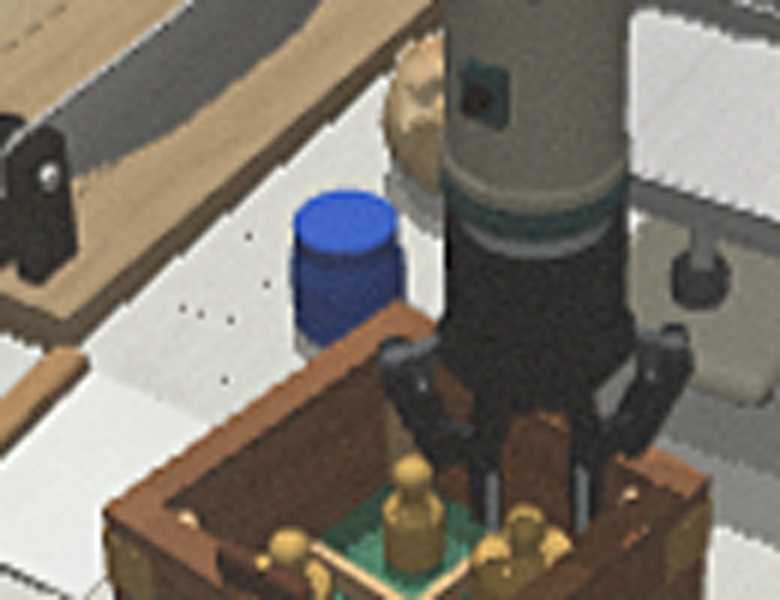

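```bash
python3 -m inch '[0.36,0,0.5,0.1,0,0,0, 0.36,0,0.5,0.1,0,0,0, 0,0,0.5,0.1,0,0,0, 0,0,0.5,0.1,0,0,0, 0,0,0.5,0.1,0,0,0, 0,0,0.5,0.1,0,0,0]';python3 -c "
from h import *
st();shot('scene','e8.png',(220,160,350,260),6)"
```

```text
clock: 36.8
eef_pos: [542.7, 190.3, 59.5]
tool_rot: [-1.569, -0.0, -0.949]
force: [1.4, 0.7, -0.1]
width: 16.6
t 36.8 tcp [542.7 190.3  59.5] rot [-1.569 -0.    -0.949] F [ 1.4  0.7 -0.1] w 16.6 q [-0.26  0.77 -0.2   1.86  0.27  0.54 -0.01]
```

View pics/e8.png

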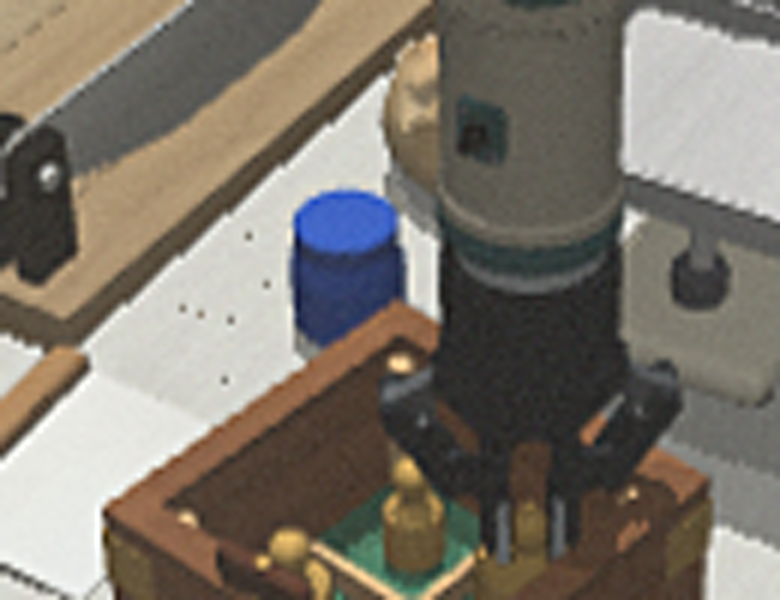

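Knob gripped. Lift.

```bash
python3 -m inch '[0,0,-1,0,0,0,0, 0,0,-3,0,0,0,0, 0,0,-5,0,0,0,0, 0,0,-8,0,0,0,0, 0,0,-11,0,0,0,0, 0,0,-14,0,0,0,0, 0,0,-16.5,0,0,0,0, 0,0,-16.5,0,0,0,0]';python3 -c "
from h import *
st();shot('scene','f1.png',(220,60,370,160),5)
go(576,-8,224,np.radians(-54.3))"
```

```text
clock: 37.65
eef_pos: [543.3, 190.3, 227.5]
tool_rot: [-1.566, -0.002, -0.949]
force: [0.8, 0.6, -4.4]
width: 16.4
t 37.65 tcp [543.3 190.3 227.5] rot [-1.566 -0.002 -0.949] F [ 0.8  0.6 -4.4] w 16.4 q [-0.2   0.53 -0.28  1.73  0.18  0.89  0.06]
t 37.7 tcp [542.2 189.7 225.3] rot [-1.569e+00 -1.000e-03 -9.490e-01] F [ 0.4 -0.6 -4.7] w 16.4 q [-0.2   0.54 -0.28  1.74  0.18  0.89  0.06]
shift [18.04, 0.13, -8.76] turn [-0.08, -0.08, 0.04]
```

View pics/f1.png

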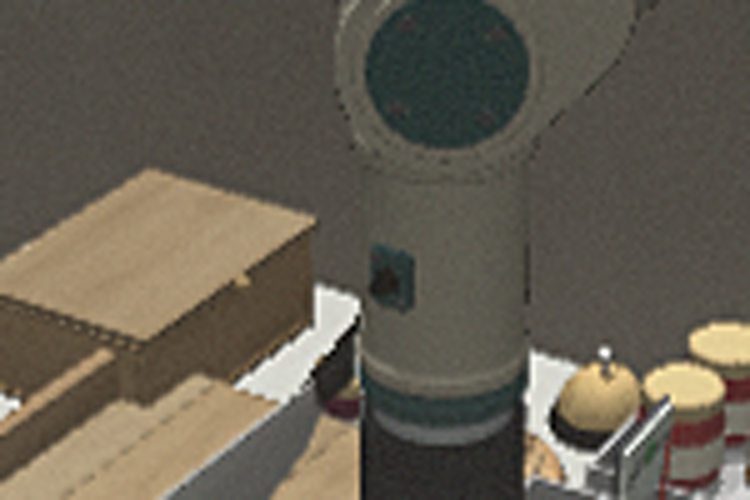

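```bash
python3 -m inch '[0,2,0,-1,0,0,0, 0,4.5,0,-2,0,0,0, 0,7,0,-3.5,0,0,0, 0,9.5,0,-4.7,0,0,0, 0,12,0,-6,0,0,0, 0,14.5,0,-7,0,0,0, 0,16.5,0,-8,0,0,0, 0,18,0,-8.8,0,0,0, 0,18,0,-8.8,0,0,0,0,18,0,-8.8,0,0,0]';python3 -c "
from h import *
shot('scene','f2.png',(240,80,390,190),5)
go(576,-8,190,np.radians(-54.3))"
```

```text
clock: 38.7
eef_pos: [574.5, -7.2, 223.1]
tool_rot: [-1.572, 0.002, -0.949]
force: [0.4, 0.7, -4.6]
width: 16.8
t 38.75 tcp [574.7  -6.3 223.5] rot [-1.572  0.002 -0.948] F [ 0.6  0.5 -4.6] w 16.4 q [ 0.14  0.54 -0.28  1.73  0.18  0.89  0.42]
shift [0.22, 3.35, 0.01] turn [0.05, 0.01, -0.13]
```

View pics/f2.png

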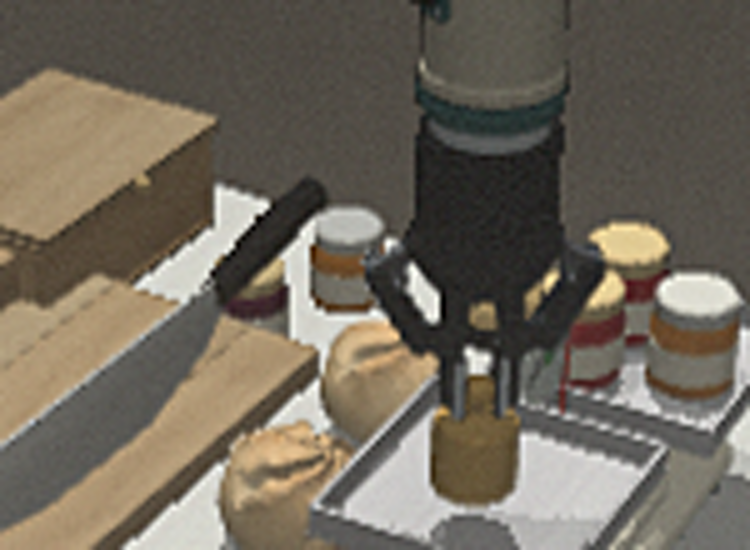

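```bash
python3 -m inch '[0,0,1.2,0,0,0,0, 0,0,2.2,0,0,0,0, 0,0,2.9,0,0,0,0, 0,0,3.3,0,0,0,0, 0,0,3.3,0,0,0,0,0,0,3.5,0,0,0,0,0,0,3.5,0,0,0,0]'
```

```text
clock: 39.45
eef_pos: [575.8, -7.5, 189.8]
tool_rot: [-1.57, -0.0, -0.949]
force: [-0.4, 0.4, -0.6]
width: 16.6
```

```bash
python3 -m inch '[0,0,0.2,0,0,0,0, 0,0,0.2,0,0,0,0, 0,0,0.2,0,0,0,0]'; python3 -c "
from h import *
shot('scene','f3.png',(240,80,390,190),5)"
```

```text
clock: 39.75
eef_pos: [575.9, -7.3, 187.6]
tool_rot: [-1.57, -0.0, -0.949]
force: [0.5, 1.9, -0.8]
width: 16.5
```

View pics/f3.png

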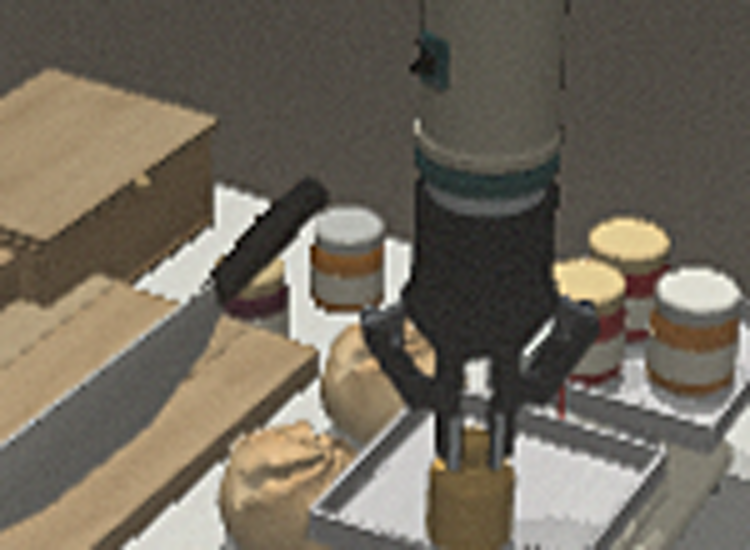

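```bash
python3 -m inch '[0.4,0,0,0,0,0,0, 0.4,0,0,0,0,0,0, 0.4,0,-2,0,0,0,0, 0.36,0,-5,0,0,0,0, 0.36,0,-6,0,0,0,0, 0.36,0,-6,0,0,0,0]'; python3 -c "
from h import *
shot('scene','f4.png',(240,80,390,190),5)
go(623.8,248.3,140,np.radians(-54.3))"
```

```text
clock: 40.4
eef_pos: [576.7, -7.8, 248.9]
tool_rot: [-1.568, -0.002, -0.949]
force: [0.4, 0.5, -0.7]
width: 30.5
t 40.45 tcp [575.7  -7.9 247.4] rot [-1.57e+00 -1.00e-03 -9.49e-01] F [ 0.  -0.7 -0. ] w 30.8 q [ 0.15  0.51 -0.28  1.71  0.17  0.94  0.42]
shift [-18.03, 10.74, 18.83] turn [-0.04, -0.08, 0.05]
```

View pics/f4.png

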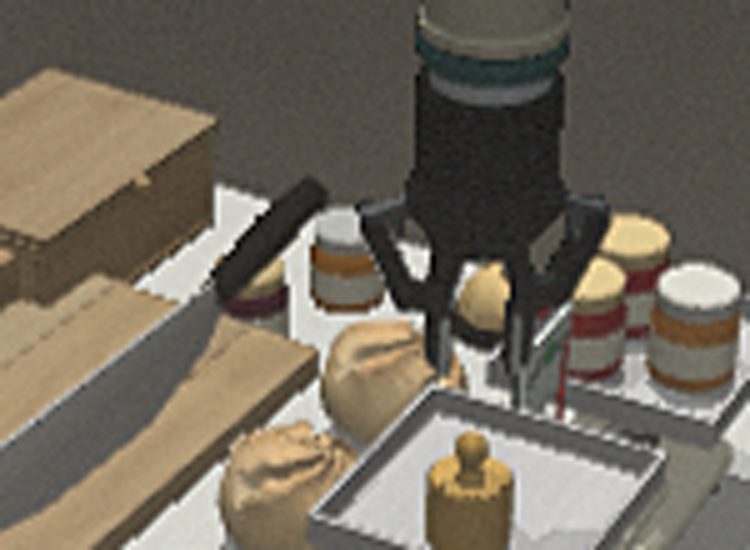

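```bash
python3 -m inch '[0.36,-4,0,4,0,0,0, 0.36,-8,0,8.5,0,0,0, 0.36,-12,1,12.5,0,0,0, 0.36,-16,4,16.5,0,0,0, 0.36,-18,8,18.8,0,0,0, 0.36,-18,10.7,18.8,0,0,0, 0.36,-18,10.7,18.8,0,0,0, 0.36,-18,10.7,18.8,0,0,0]'; python3 -c "
from h import *
go(623.5,247.5,75,np.radians(-54.3))"
```

```text
clock: 41.25
eef_pos: [621.4, 247.7, 137.2]
tool_rot: [-1.577, 0.001, -0.947]
force: [-0.3, -0.0, 0.6]
width: 30.8
t 41.25 tcp [621.4 247.7 137.2] rot [-1.577e+00  1.000e-03 -9.470e-01] F [-0.3 -0.   0.6] w 30.8 q [-0.28  0.77 -0.25  1.53  0.22  0.87  0.02]
shift [0.14, 6.22, 0.19] turn [0.34, 0.02, -0.05]
```

```bash
python3 -m inch '[0.36,0,2,0,0,0,0, 0.36,0,5,0,0,0,0, 0.36,0,6.6,0,0,0,0, 0.36,0,6.6,0,0,0,0, 0.36,0,6.6,0,0,0,0]';python3 -c "
from h import *
shot('scene','f5.png',(220,160,350,260),6)
d=shot('top','f6.png',(220,150,310,230),8)
go(623.5,247.5,53,np.radians(-54.3))"
```

```text
clock: 41.75
eef_pos: [624.3, 247.5, 75.6]
tool_rot: [-1.569, -0.001, -0.95]
force: [-0.3, 0.3, 0.1]
width: 30.7
t 41.85 tcp [624.4 248.2  76. ] rot [-1.569e+00 -1.000e-03 -9.490e-01] F [-0.6 -0.1 -0.2] w 30.7 q [-0.29  0.85 -0.23  1.57  0.25  0.75 -0.01]
shift [0.0, 2.3, -0.12] turn [-0.13, -0.1, 0.03]
```

View pics/f5.png

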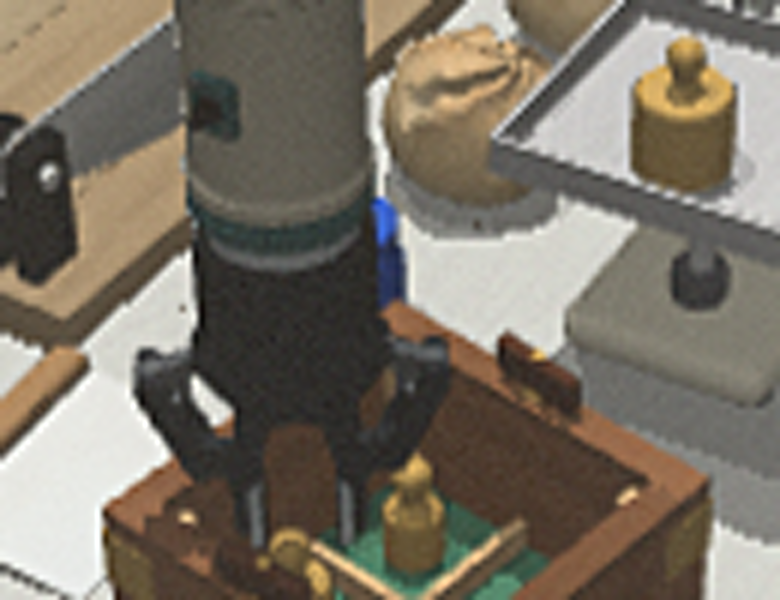

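View pics/f6.png

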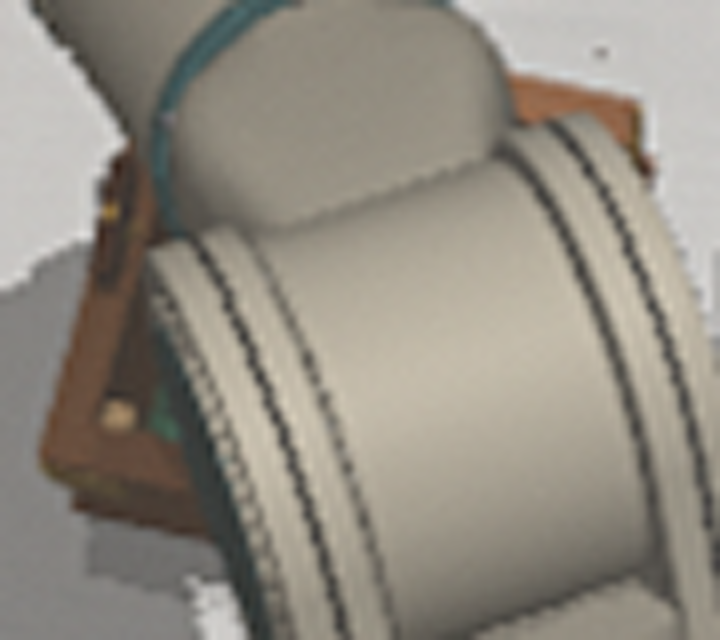

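```bash
python3 -m inch '[0.34,0,0.8,-0.2,0,0,0, 0.34,0,1.4,-0.2,0,0,0, 0.34,0,1.4,-0.2,0,0,0]'; python3 -m inch '[0.34,0,0.4,0,0,0,0, 0.34,0,0.8,0,0,0,0, 0.34,0,0.8,0,0,0,0]'
```

```text
clock: 42.15
eef_pos: [621.8, 247.1, 60.3]
tool_rot: [-1.57, 0.0, -0.949]
force: [1.1, 0.7, 0.5]
width: 29.1
clock: 42.45
eef_pos: [621.2, 246.8, 51.5]
tool_rot: [-1.572, 0.0, -0.949]
force: [0.0, 1.1, 0.3]
width: 29.3
```

```bash
python3 -m inch '[0.34,0,0,0,0,0,0, 0,0,0,0.1,0,0,0, 0,0,0,0.1,0,0,0, 0,0,0,0.1,0,0,0, 0,0,0,0.1,0,0,0]'; python3 -m inch '[0,0,-1,0,0,0,0, 0,0,-3,0,0,0,0, 0,0,-6,0,0,0,0, 0,0,-9,0,0,0,0, 0,0,-12,0,0,0,0, 0,0,-15,0,0,0,0, 0,0,-18,0,0,0,0, 0,0,-18,0,0,0,0,0,0,-18,0,0,0,0]';python3 -c "
from h import *
shot('scene','f7.png',(200,60,350,170),5)
go(580,-72,226,np.radians(-54.3))"
```

```text
clock: 42.95
eef_pos: [622.4, 247.4, 52.2]
tool_rot: [-1.571, 0.0, -0.949]
force: [1.2, -0.4, -1.1]
width: 16.8
clock: 43.85
eef_pos: [622.5, 247.5, 233.0]
tool_rot: [-1.57, -0.0, -0.949]
force: [-0.4, 0.2, -2.4]
width: 16.7
t 43.9 tcp [621.8 247.1 231.6] rot [-1.573  0.    -0.949] F [-0.8 -0.8 -2.1] w 16.4 q [-0.27  0.67 -0.27  1.45  0.19  1.05  0.04]
shift [23.5, 0.6, -21.99] turn [0.1, -0.07, -0.01]
```

View pics/f7.png

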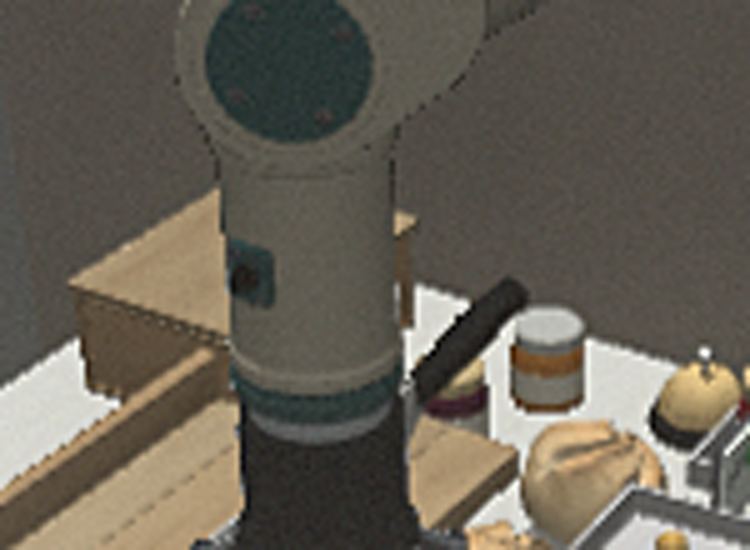

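```bash
python3 -m inch '[0,2,-1.5,-2,0,0,0, 0,4.5,-3,-4.5,0,0,0, 0,7.5,-3.5,-7,0,0,0, 0,10.5,-3.5,-10,0,0,0, 0,13.5,-3.5,-12.5,0,0,0, 0,16.5,-3.5,-15.5,0,0,0, 0,19.5,-3.5,-18.5,0,0,0, 0,22,-3.5,-20.5,0,0,0, 0,23.5,-3.5,-22,0,0,0, 0,23.5,-3.5,-22,0,0,0,0,23.5,-3.5,-22,0,0,0]';python3 -c "
from h import *
shot('scene','f8.png',(240,80,390,190),5)
go(580,-72,190,np.radians(-54.3))"
```

```text
clock: 45.0
eef_pos: [579.8, -71.4, 265.9]
tool_rot: [-1.572, 0.002, -0.95]
force: [-0.2, 0.4, -2.3]
width: 16.6
t 45.05 tcp [580.2 -70.2 266.3] rot [-1.572  0.002 -0.948] F [-0.8 -0.1 -2.3] w 16.5 q [ 0.25  0.51 -0.28  1.66  0.16  1.    0.55]
shift [0.16, 7.63, -0.12] turn [0.04, -0.0, -0.14]
```

View pics/f8.png

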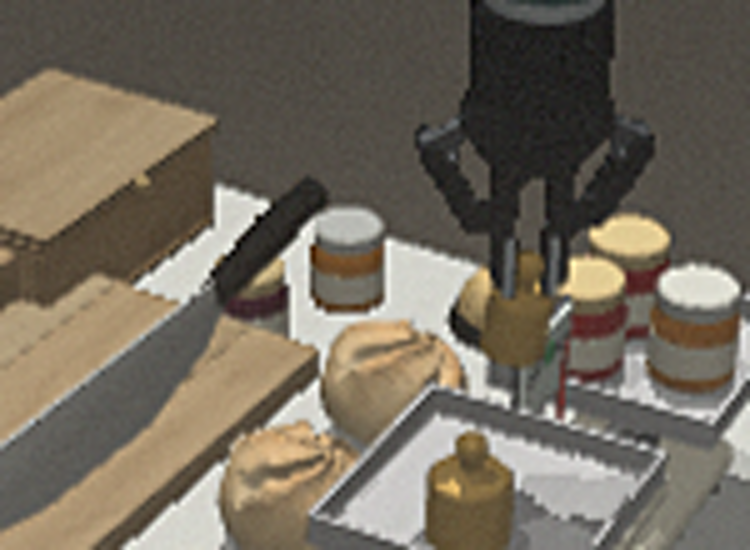

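```bash
python3 -m inch '[0,0,2,-0.1,0,0,0, 0,0,4.5,-0.1,0,0,0, 0,0,6.5,-0.1,0,0,0, 0,0,7.5,-0.1,0,0,0, 0,0,8,-0.1,0,0,0, 0,0,8.4,-0.1,0,0,0, 0,0,8.6,-0.1,0,0,0, 0,0,8.6,-0.1,0,0,0]'; python3 -c "
from h import *
st()
shot('scene','f9.png',(240,80,390,190),5)"
```

```text
clock: 45.85
eef_pos: [580.2, -72.1, 181.7]
tool_rot: [-1.57, -0.0, -0.949]
force: [0.6, 0.6, -1.6]
width: 16.5
t 45.85 tcp [580.2 -72.1 181.7] rot [-1.57  -0.    -0.949] F [ 0.6  0.6 -1.6] w 16.5 q [ 0.24  0.6  -0.25  1.75  0.2   0.81  0.51]
```

View pics/f9.png

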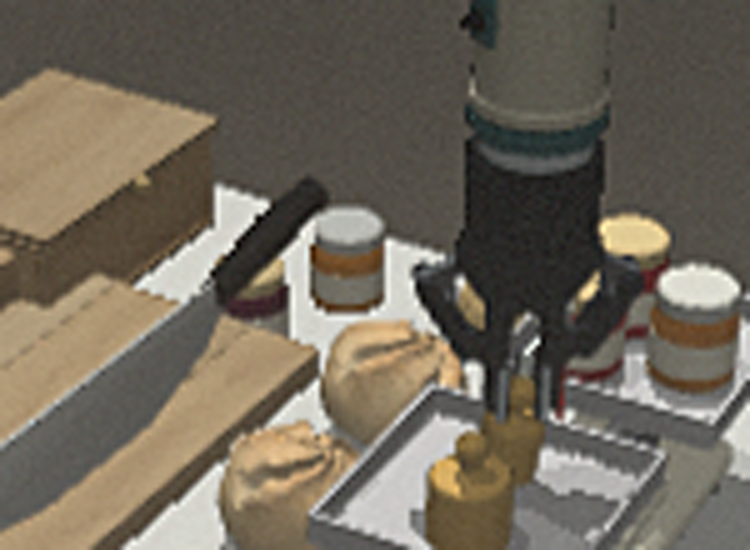

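```bash
python3 -m inch '[0,0,0.4,0,0,0,0, 0,0,0.8,0,0,0,0, 0,0,1.1,0,0,0,0, 0,0,1.4,0,0,0,0, 0,0,1.4,0,0,0,0, 0,0,1.4,0,0,0,0]'
```

```text
clock: 46.5
eef_pos: [579.7, -72.2, 167.1]
tool_rot: [-1.571, 0.0, -0.949]
force: [0.5, 0.4, -0.1]
width: 16.6
```

```bash
python3 -m inch '[0.4,0,0,0,0,0,0, 0.4,0,0,0,0,0,0, 0.4,0,-2,0,0,0,0, 0.4,0,-5,0,0,0,0, 0.4,0,-9,0,0,0,0, 0.4,-1,-9,-5,0,0,0, 0.4,-5,-9,-10,0,0,0, 0.4,-9,-9,-14,0,0,0, 0.4,-10,-9,-15,0,0,0,0.4,-10,-9,-15,0,0,0,0.4,-10,-9,-15,0,0,0]'; python3 -c "
from h import *
st()
shot('scene','g1.png',(240,60,400,180),5)
shot('top','g2.png',(200,130,480,290),2.8)"
```

```text
clock: 47.6
eef_pos: [400.1, -78.5, 258.0]
tool_rot: [-1.57, -0.002, -0.949]
force: [1.0, 0.4, 0.6]
width: 33.8
t 47.6 tcp [400.1 -78.5 258. ] rot [-1.57  -0.002 -0.949] F [1.  0.4 0.6] w 33.8 q [ 0.37  0.26 -0.31  2.11  0.11  0.79  0.62]
```

View pics/g1.png

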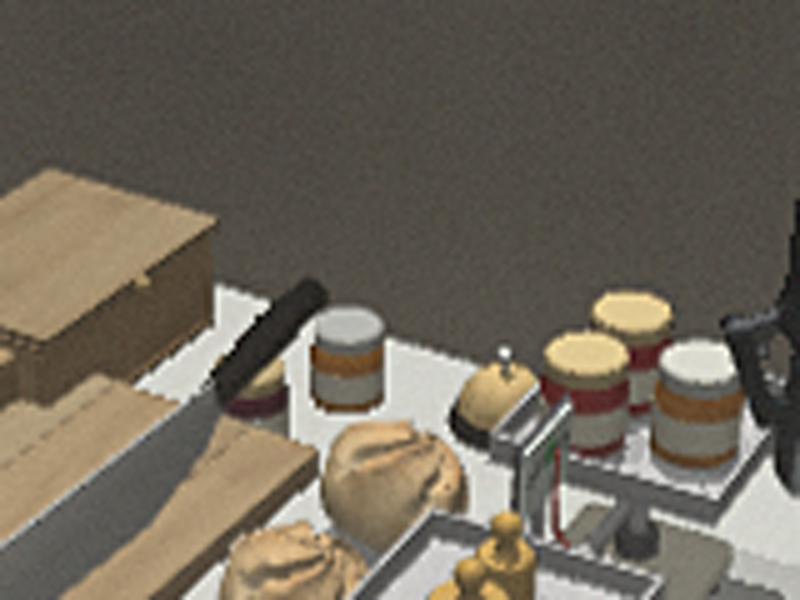

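View pics/g2.png

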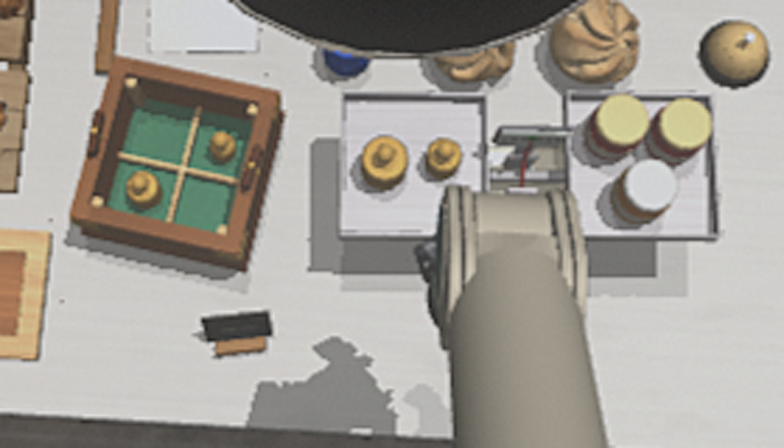

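```bash
python3 -m inch '[0.4,-6,0,-4,0,0,0, 0.4,-10,0,-5,0,0,0, 0.4,-10,0,-5,0,0,0, 0.4,-10,0,-5,0,0,0, 0.4,-10,0,-5,0,0,0, 0.4,-10,0,-5,0,0,0, 0.4,-10,0,-5,0,0,0, 0.4,-10,0,-5,0,0,0, 0.4,-10,0,-5,0,0,0, 0.4,-10,0,-5,0,0,0, 0.4,-10,0,-5,0,0,0, 0.4,-10,0,-5,0,0,0]'; python3 -c "
from h import *
d=shot('scene','g3.png',(330,130,380,185),11)
d0=cv2.imread('pics/b1.png')[100:220,290:420]
d1=d['bgr'][100:220,290:420]
cv2.imwrite('pics/g4.png',cv2.resize(np.hstack([d0,d1]),None,fx=3,fy=3,interpolation=cv2.INTER_CUBIC))
cv2.imwrite('pics/g5.png',cv2.resize(d0[30:85,40:90],None,fx=11,fy=11,interpolation=cv2.INTER_CUBIC))
st()"
```

```text
clock: 48.9
eef_pos: [300.8, -26.1, 257.3]
tool_rot: [-1.571, -0.0, -0.949]
force: [0.7, -0.6, 0.2]
width: 34.1
t 48.95 tcp [300.8 -26.1 257.3] rot [-1.571 -0.    -0.949] F [ 0.6 -0.5 -0.5] w 34.3 q [ 0.32  0.09 -0.36  2.32  0.05  0.73  0.55]
```

View pics/g3.png

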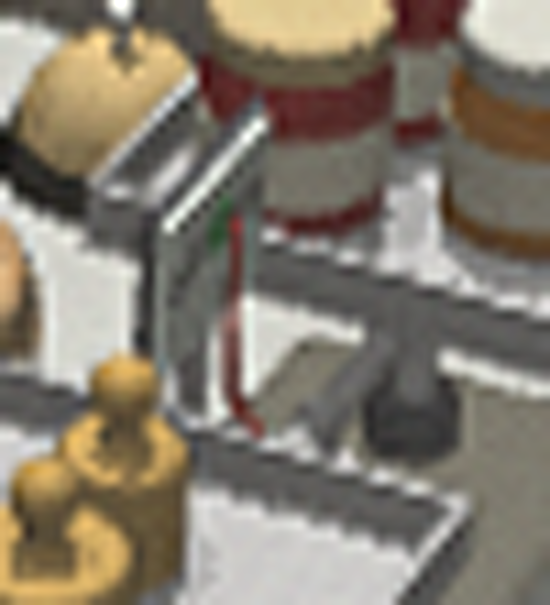

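View pics/g4.png

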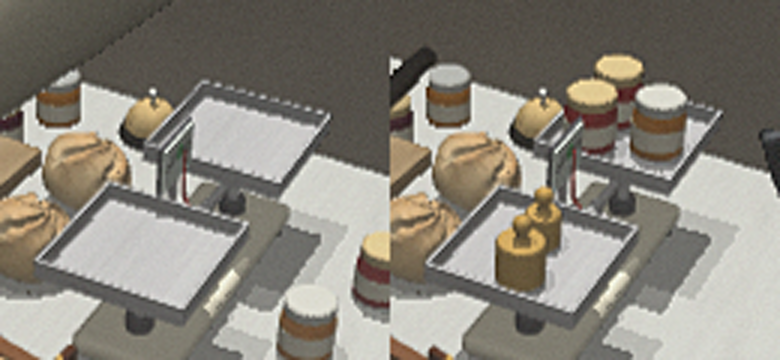

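View pics/g5.png

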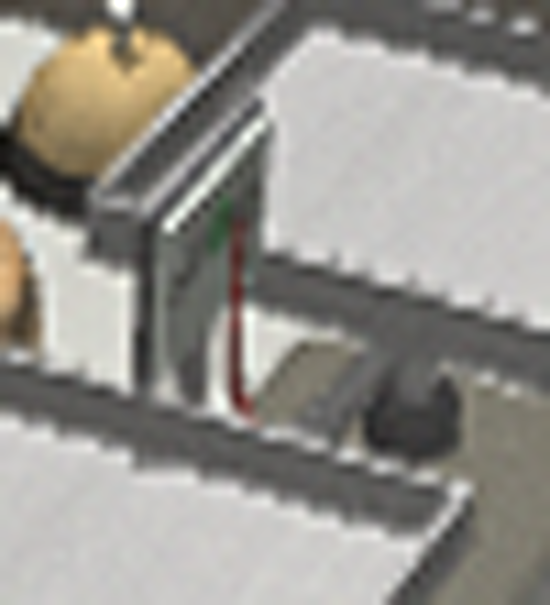

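```bash
python3 -c "
from h import *
a=cv2.cvtColor(cv2.imread('pics/b1.png'),cv2.COLOR_BGR2GRAY)
ds=shot('scene'); b=cv2.cvtColor(ds['bgr'],cv2.COLOR_BGR2GRAY)
for nm,(u,v) in {'w right':(370,175),'w near':(352,203),'w left':(303,187),'g front':(397,140),'g near':(382,161)}.items():
  t=a[v-8:v+9,u-8:u+9]; t=cv2.resize(t,None,fx=10,fy=10,interpolation=cv2.INTER_CUBIC)
  s=cv2.resize(b[v-14:v+15,u-14:u+15],None,fx=10,fy=10,interpolation=cv2.INTER_CUBIC)
  r=cv2.matchTemplate(s,t,cv2.TM_CCOEFF_NORMED); _,m,_,l=cv2.minMaxLoc(r); print(nm,'shift px',(l[0]-60)/10,(l[1]-60)/10,round(m,3))
for y,n in((-40,'w'),(-276,'g')):
  print(n,proj(ds,(510,y,146))-proj(ds,(510,y,140)))
"
```

```text
w right shift px -0.1 1.0 0.96
w near shift px 0.0 0.9 0.967
w left shift px 0.0 1.0 0.954
g front shift px 0.2 -1.1 0.976
g near shift px -0.1 -0.5 0.663
w [ 0.14519069 -1.67727587]
g [ 0.21118243 -1.59336624]
```

```bash
python3 -c "
from h import *
a=cv2.cvtColor(cv2.imread('pics/b1.png'),cv2.COLOR_BGR2GRAY)
e=cv2.cvtColor(cv2.imread('pics/d9.png'),cv2.COLOR_BGR2GRAY) # 4x, off 250,100
ds=shot('scene'); b=cv2.cvtColor(ds['bgr'],cv2.COLOR_BGR2GRAY)
for nm,(u,v) in {'w right':(370,175),'w near':(352,203),'w left':(303,187),'g front':(386,160)}.items():
  t=cv2.resize(a[v-8:v+9,u-8:u+9],None,fx=12,fy=12,interpolation=cv2.INTER_CUBIC)
  y,x=(v-16-100)*4,(u-16-250)*4
  for lab,img in(('stop',cv2.resize(e[y:y+33*4,x:x+33*4],None,fx=3,fy=3,interpolation=cv2.INTER_CUBIC)),('now',cv2.resize(b[v-16:v+17,u-16:u+17],None,fx=12,fy=12,interpolation=cv2.INTER_CUBIC))):
    _,m,_,l=cv2.minMaxLoc(cv2.matchTemplate(img,t,cv2.TM_CCOEFF_NORMED)); print(nm,lab,[(q-96)/12 for q in l],round(m,3))
st()
"
```

```text
w right stop [0.3333333333333333, -5.0] 0.692
w right now [-0.08333333333333333, 1.0] 0.958
w near stop [0.25, -5.75] 0.778
w near now [-0.08333333333333333, 0.9166666666666666] 0.967
w left stop [0.25, -5.75] 0.818
w left now [0.0, 1.0] 0.955
g front stop [-1.25, 5.416666666666667] 0.241
g front now [-0.08333333333333333, -0.6666666666666666] 0.694
t 49.05 tcp [300.8 -26.1 257.3] rot [-1.571 -0.    -0.949] F [-0.1 -0.3  0.4] w 34.0 q [ 0.32  0.09 -0.36  2.32  0.05  0.73  0.55]
```

```bash
python3 -m inch '[0.4,0,0,0,0,0,0,0.4,0,0,0,0,0,0,0.4,0,0,0,0,0,0,0.4,0,0,0,0,0,0,0.4,0,0,0,0,0,0,0.4,0,0,0,0,0,0,0.4,0,0,0,0,0,0,0.4,0,0,0,0,0,0]'; python3 -c "
from h import *
a=cv2.cvtColor(cv2.imread('pics/b1.png'),cv2.COLOR_BGR2GRAY)
ds=shot('scene','h1.png'); b=cv2.cvtColor(ds['bgr'],cv2.COLOR_BGR2GRAY); shot('top','h2.png')
for (u,v) in [(370,175),(352,203),(303,187)]:
  t=cv2.resize(a[v-8:v+9,u-8:u+9],None,fx=12,fy=12,interpolation=cv2.INTER_CUBIC)
  _,m,_,l=cv2.minMaxLoc(cv2.matchTemplate(cv2.resize(b[v-16:v+17,u-16:u+17],None,fx=12,fy=12,interpolation=cv2.INTER_CUBIC),t,cv2.TM_CCOEFF_NORMED)); print([(q-96)/12 for q in l])
"
```

```text
clock: 49.85
eef_pos: [300.8, -26.1, 257.3]
tool_rot: [-1.571, 0.0, -0.949]
force: [0.1, -1.1, -0.7]
width: 33.8
[-0.08333333333333333, 1.0]
[-0.08333333333333333, 0.9166666666666666]
[0.0, 1.0]
```

View pics/h1.png

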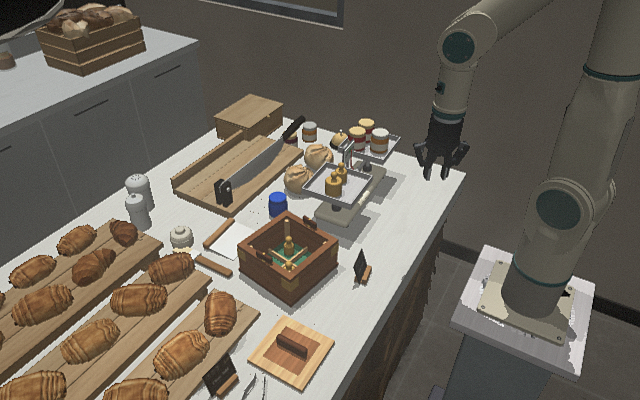

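View pics/h2.png

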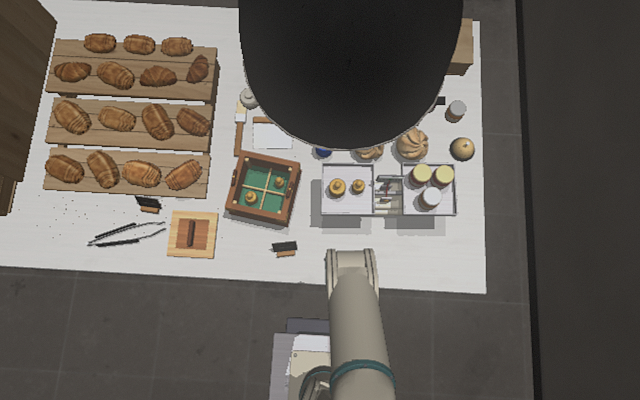

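The lid lies flat at (291,355). Three jars are on the goods pan, the 500 g and one 200 g weight are on the left pan, and the other two weights are in the case. No jar is left at the front, and the beam is not moving.

```bash
python3 -c "
from cell import finish_job
print(finish_job())"
```

```text
the job is handed in; nothing more can be done
None
```

I finished the job and handed it in at about 50 s of robot time; `finish_job()` gave no verdict.

- **Case:** I turned both buttons to about 85° and laid the lid flat on the clear counter.
- **Jars:** The order turned out to be three jars: two red with straw lids and one orange with a grey lid. They stand side by side on the goods pan, and no jar is left at the front.
- **Weights:** The 500 g and one 200 g weight are on the left-hand pan. The other 200 g and the 100 g never left the case.

**Beam:** I compared both pans' rims with the level, empty balance at the start. The weights side sits about 0.03 rad low, inside the 0.05 limit. The rim position did not change in a second picture about a second later. The next lighter set, 600 g, would by that reading have left the beam about 0.046 rad off, so I kept 700 g.

**Other checks:** The price card and rolls look unmoved in the pictures. The arm was clear of everything, and the highest contact force I read was about 17 N. My template match on one goods-pan rim corner was weak, so the beam figure rests mainly on the weights pan.

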